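# Build the test-sieve stack on the shaker

## Task

Build the sieve stack on the sieve shaker from the bottom up: seat the receiver pan in the shaker's collar, nest the fine sieve on it, then the medium sieve, then the coarse sieve, and close the stack with the lid. Every piece must sit level and fully home in the one below. Leave the timer and the beaker where they are.

Things in the scene. Friction and masses are not known exactly. Their poses are not given: they have to be found in the camera images.
- collar (a point): Centre of the shaker's collar, in the plane of its rim, 72 mm above the worktop. The shaker is fixed: round white housing 110 mm across, grey control panel, on top an aluminium table 88 mm across with an upright steel collar, 53 mm outside, 46 mm bore, 12 mm deep. The pan's skirt goes into it; the pan's origin is then 8 mm below this point.
- receiver_pan: Stainless pan, deep, smooth closed bottom: 50 mm across, 44 mm high, 46 mm bore at the top. Foot: tapered skirt 8 mm deep, 39 to 42.5 mm across, goes into the collar till the shoulder, 8 mm above the foot, meets the rim. Grip the 50 mm wall 8 to 44 mm above the foot, any yaw. Origin: centre of foot, z up, upright at the start. 110 g.
- sieve_fine: Fine sieve, steel: 50 mm across, 32 mm high, 46 mm bore at the top; mesh 21 mm below the rim, 0.8 mm openings, like a grey disc. Skirt: 8 mm deep, tapered, 39 to 42.5 mm across, enters the bore below till the shoulder meets the rim: origin then 24 mm above a lower sieve's, 36 mm above the pan's. Grip the 50 mm wall 8 to 32 mm above the foot, any yaw. Origin: centre of foot, z up, upright. 90 g.
- sieve_medium: Medium sieve, steel: 50 mm across, 32 mm high, 46 mm bore at the top; mesh 21 mm below the rim, 4 mm openings, 9 wires each way. Skirt: 8 mm deep, tapered, 39 to 42.5 mm across, enters the bore below till the shoulder meets the rim: origin then 24 mm above a lower sieve's, 36 mm above the pan's. Grip the 50 mm wall 8 to 32 mm above the foot, any yaw. Origin: centre of foot, z up, upright. 90 g.
- sieve_coarse: Coarse sieve, steel: 50 mm across, 32 mm high, 46 mm bore at the top; mesh 21 mm below the rim, 12 mm openings, 3 wires each way. Skirt: 8 mm deep, tapered, 39 to 42.5 mm across, enters the bore below till the shoulder meets the rim: origin then 24 mm above a lower sieve's, 36 mm above the pan's. Grip the 50 mm wall 8 to 32 mm above the foot, any yaw. Origin: centre of foot, z up, upright. 90 g.
- sieve_lid: Stainless lid: disc 50 mm across, tapered skirt below (8 mm deep, like the sieves'), upright round knob on top, 18 mm across, 13 to 34 mm above the foot; 34 mm high in all. Grip the knob, any yaw. Seated on a sieve its origin is 24 mm above that sieve's origin. Origin: centre of foot, z up, upright at the start. 70 g.
- timer: Bystander: white timer lying flat, 62 x 68 x 20 mm, loose. Origin: centre of its underside. Leave it alone.
- beaker: Bystander: empty clear plastic beaker, 50 mm across, 58 mm high, upright, loose. Origin: centre of its underside. Leave it alone.

How it is judged:
By the outcome, as a careful person would: the job done as asked, in the order asked, and still so for the second after the job is handed in, with the robot touching nothing.
It also fails if it takes over 99 s, if anything falls off the work surface, if the arm or the gripper's body presses on something with over 40 N, if the wrist force passes 120 N, or if a joint passes its speed limit or range.

## Robot

A 6-joint arm with a two-finger parallel gripper is mounted at the origin on the work surface; the furniture and walls round the work are solid. World frame = base frame: x ahead of the robot, y to its left, z up, the work surface at z = 0. Lengths are in m, angles in rad, forces in N, time in s.
With the tool pointing down it reaches from about 0.3 to 0.95 m from the base axis. Payload 3.1 kg.
Tool frame: the origin (TCP) lies midway between the tips of the shut fingers; the grasp point (between the pads) lies 19 mm behind it (ctrl.pinch_z is the z of the grasp point in the tool frame, in m); z points along the fingers, y is the line along which they close (so a half turn about z gives the same grasp; the last joint's range is limited). The gripper opens to 85 mm and grips with 20 to 120 N. Pads are 22 mm wide; open, the fingers measure 114 mm over their backs; the gripper's body (76 mm by 85 mm) begins 54 mm behind the grasp point. The pads swing forward as they close: fully open they stand 13 mm farther back than shut.
Start: joints at [-0.735, 0.308, 1.634, -0, 1.2, -0.07], TCP at [0.492, -0.386, 0.204] pointing down, gripper open.
Joint ranges: [-3.06, 3.06], [-0.79, 1.96], [0.05, 2.63], [-1.19, 4.34], [0.05, 2.64], [-2.94, 2.94]. Speed limits (rad/s): [2.79, 2.79, 3.14, 3.14, 3.14, 3.14].

## Interface

Orientations are given as a unit quaternion [x, y, z, w].
In Python, from cell import ctrl gives the robot as it stands.
- The arm moves only by the tool move_arm, never from a script. Its argument "motion" is a list of rows, each an object of numbers: "gripper": the finger opening in cm, from 0 to 8.54; "x", "y", "z": the shift along the world's x, y, z in cm; "ax", "ay", "az": the turn, a rotation vector about the world's x, y, z in rad. A call has exactly 8 rows; each row shifts and turns the commanded pose from where the row before left it; what a row does not reach is not made up. A row lasts 1/12 s, in which the tool goes at most 41.7 mm and 7.16 degrees, less where a joint would pass 70% of its speed; a pose out of reach is approached as far as the arm can. A call with a gripper value outside its range is refused whole. The fingers move at their own pace and stop on an object; "squeeze" is the grip in N (left out, the last holds). Time passes only in rows, so rows that do not move let the fingers close, or fill a call up. It gives the time, the measured TCP pose, the force, the opening and the grip force at its end, in the units of the state.
- ctrl.sense(): the state, without advancing time (a new reading comes with each control period).
- ctrl.get_image(name): name is "scene" or "top"; returns (picture, depth): 400x640x3 uint8, red, green, blue; 400x640 float32, m along the optical axis (not along the pixel's ray), 0 where there is no reading.
- ctrl.camera_info(name): a dict with "fx", "fy", "cx", "cy" (pixels), "world_to_cam" (4x4, takes a point from world to camera coordinates). Camera axes: x right, y up, looking along -z (the intrinsics and any distortion apply to the point x, -y, -z); pixel columns grow to the right and rows downward; lengths in m; the calibration is good to about 2 mm. A picture is of the moment at which its call begins. camera_info takes no time and is no camera call.
- ctrl.sign_off(): hands the job in; it is judged then, once.
The state is a dict: "time_s": time; "qpos": joint angles; "joint_vel": joint speeds; "joint_efforts": joint torques, N m; "tcp_pos": TCP position; "eef_rot": TCP orientation; "force": force on the tool from outside, world axes, zero at the start; "wrist_torque": the same for the moment, N m; "width": opening from 0.0 (shut) to 1.0 (fully open); "finger_force": force on a finger pad.
Only numpy, scipy, OpenCV 4.12 (cv2) and the standard library are available. Lean on these libraries where they do the work, as an engineer would, in place of code of your own. Each camera call takes 0.05 s, during which the arm holds its last target. There are 200 camera calls.

## Working session

There is one attempt and no reset: what is moved stays moved. The work goes in short steps, Python scripts to look and compute and a tool call to move; the robot and the scene stay as the last step left them, time stands still between calls to the robot, and variables do not carry over. Pictures are saved under pics/ and viewed, at most 14 in all, crops included, and the job is handed in when it is done.

Besides the shell and the picture viewer there is one more tool, called as name(argument=value, ...), one argument or row to a line, values as JSON. move_arm: Moves the arm, as the interface text tells. Its arguments: {"type":"object","properties":{"motion":{"type":"array"},"squeeze":{"type":"number"}},"required":["motion"]}

```bash
ls; mkdir -p pics; python3 - <<'E'
from cell import ctrl
import cv2,numpy as np
for n in("scene","top"):
    im,d=ctrl.get_image(n); cv2.imwrite(f"pics/{n}0.png",im[:,:,::-1]); np.savez(f"{n}0.npz",im=im,d=d)
    i=ctrl.camera_info(n); print(n,i, (d>0).mean())
s=ctrl.sense(); print(s, ctrl.pinch_z)
E
```

```text
pics
scene {'fx': 502.201541173399, 'fy': 502.201541173399, 'cx': 324.30109223473596, 'cy': 203.39549332610878, 'world_to_cam': array([[-0.51087977, -0.85959785,  0.00966367,  0.2488171 ],
       [ 0.48834434, -0.28094675,  0.82618928, -0.29687923],
       [-0.70747556,  0.4268026 ,  0.56330976, -0.97993107],
       [ 0.        ,  0.        ,  0.        ,  1.        ]])} 0.9959453125
top {'fx': 387.9570665371384, 'fy': 387.9570665371384, 'cx': 312.67589036647314, 'cy': 205.89520361508232, 'world_to_cam': array([[ 0.02592021, -0.9995719 ,  0.01357067, -0.03076308],
       [ 0.99560564,  0.0270346 ,  0.08965795, -0.48326287],
       [-0.08998644,  0.01118708,  0.99588016, -1.23925058],
       [ 0.        ,  0.        ,  0.        ,  1.        ]])} 0.99598046875
{'time_s': 0.1, 'qpos': array([-7.34682063e-01,  3.08929643e-01,  1.63505522e+00, -2.67156263e-05,
        1.19973538e+00, -6.96697378e-02]), 'joint_vel': array([ 0.00109551, -0.00175639, -0.00350772,  0.00030275, -0.00013103,
        0.00031255]), 'joint_efforts': array([-6.40257076e-04, -4.16407728e+01, -2.77644485e+01, -2.07580329e-04,
        4.04971346e-03,  2.05920981e-05]), 'tcp_pos': array([ 0.49120287, -0.38513495,  0.20285663]), 'eef_rot': array([ 8.99182784e-01,  4.37571925e-01, -4.09307046e-04, -9.81983137e-04]), 'force': array([ 0.30755464, -0.77256516, -1.03651063]), 'wrist_torque': array([ 0.00997602, -0.01473504, -0.03251016]), 'finger_force': 0.0, 'width': 1.0034738967745986} -0.0187
```

View pics/scene0.png

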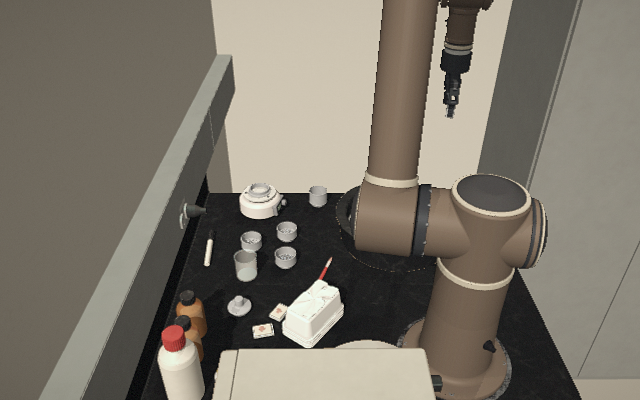

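View pics/top0.png

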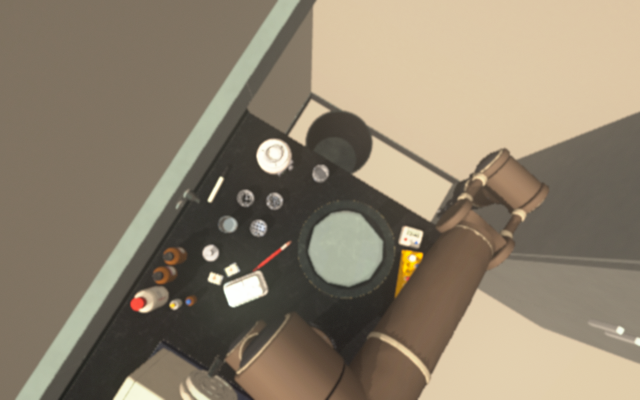

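The top view shows the shaker at (273,157), the pan at (320,173), three sieves at (246,198), (275,201) and (258,228), the beaker at (228,224) and the lid at (210,254). I'll zoom in to tell the sieves apart.

```bash
cat > h.py <<'E'
import numpy as np,cv2
from cell import ctrl
def world(n,u,v,z):
    "ray through pixel onto plane z"
    i=ctrl.camera_info(n);M=i["world_to_cam"];R=M[:3,:3];c=-R.T@M[:3,3]
    r=R.T@np.array([(u-i["cx"])/i["fx"],-(v-i["cy"])/i["fy"],-1]);return c+r*(z-c[2])/r[2]
def cloud(n,d):
    i=ctrl.camera_info(n);M=i["world_to_cam"]
    v,u=np.mgrid[:400,:640];P=np.stack([(u-i["cx"])/i["fx"]*d,-(v-i["cy"])/i["fy"]*d,-d],-1)
    return (P-M[:3,3])@M[:3,:3]
E
python3 - <<'E'
from h import *
a=np.load("top0.npz");b=np.load("scene0.npz")
A=cv2.resize(a["im"][130:275,190:350],None,fx=4,fy=4,interpolation=2)
B=cv2.resize(b["im"][170:330,200:350],None,fx=4,fy=3.7,interpolation=2)
cv2.imwrite("pics/c1.png",A[:,:,::-1]);cv2.imwrite("pics/c2.png",B[:,:,::-1])
P=cloud("top",a["d"])
for nm,u,v in [("sh",273,157),("pan",320,173),("s1",246,198),("s2",275,201),("s3",258,228),("bk",228,224),("lid",210,254),("disc",345,248),("pen",216,189),("tab",300,210),("knob",190,197)]:
    print(nm,P[v,u].round(3), P[v-12:v+13,u-12:u+13,2].max().round(3))
E
```

```text
sh [0.633 0.113 0.059] 1.278
pan [ 0.597 -0.04   0.   ] 1.278
s1 [0.505 0.201 0.014] 1.278
s2 [ 0.499  0.107 -0.002] 1.278
s3 [ 0.408  0.16  -0.002] 1.278
bk [0.418 0.257 0.005] 1.278
lid [0.321 0.304 0.035] 1.278
disc [ 0.351 -0.122  0.061] 1.278
pen [0.532 0.3   0.011] 1.278
tab [0.471 0.023 0.   ] 1.278
knob [0.485 0.332 0.181] 1.278
```

View pics/c1.png

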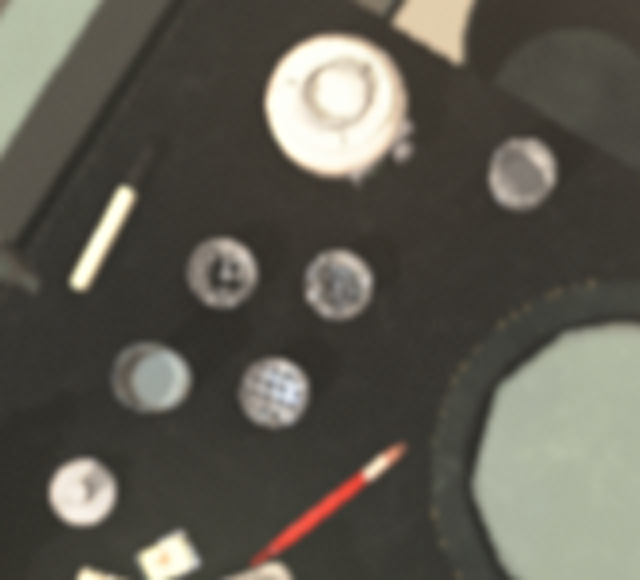

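View pics/c2.png

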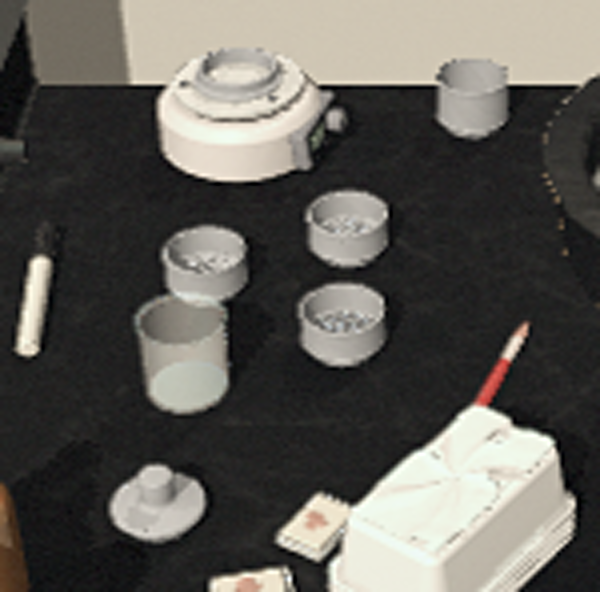

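```bash
python3 - <<'E'
from h import *
np.set_printoptions(linewidth=200)
a=np.load("top0.npz");b=np.load("scene0.npz")
P=cloud("top",a["d"])
for u,v in [(246,198),(275,201),(258,228)]:
    print((P[v-6:v+7,u-6:u+7,2]*1000).round().astype(int)); print(a["im"][v-6:v+7,u-6:u+7].mean(2).astype(int))
bs=[]
for u,v in [(251,240),(287,230),(285,256)]:
    bs.append(cv2.resize(b["im"][v-16:v+16,u-14:u+14],None,fx=9,fy=9,interpolation=0))
ts=[cv2.resize(a["im"][v-14:v+14,u-14:u+14],None,fx=9,fy=9,interpolation=0) for u,v in [(246,198),(275,201),(258,228)]]
cv2.imwrite("pics/c3.png",np.vstack([np.hstack(bs),np.hstack(ts)])[:,:,::-1])
E
```

```text
[[  34   23   10    9   12   12   15   10   11   13   32    1    1]
 [  18   15   13   10    4    4   12    0    4    6   11   38    1]
 [  11    8   10   -1   -3   -4   10   14   18   11   11   12   17]
 [  13    4    8    1   -2    5   15   -2    3   -1   -1   10   28]
 [  15    7    1    1    4    1   12    3   -3   -1   11   -2   31]
 [  12 1278   -1   -1    0    2   16    3    0    0   14    2   29]
 [  12   -4    1   -1    1   13   14   17    8   14   16   -4   32]
 [   9   11    2    3   -5    0    3    6    3    2   13    3   34]
 [  11   14    3    1    1    3   -1    0   -1   -2   11   -1   29]
 [   7   14   -1    3    2    2   -2   -6    1   -1    4   33   15]
 [  15   15   12   12   12   17   16   14   -4    1   31   18    6]
 [  30    8    8    7   -3   10    3    0    1   32   24    9    2]
 [   1    1   33   10   13   11    6   31   33   15   10   -1    4]]
[[120 125 125 127 137 159 173 175 179 181 169 135  87]
 [123 124 128 119 116 133 149 152 167 187 195 174 122]
 [127 127 128 111  92 107 131 137 153 176 195 192 151]
 [131 124 112  89  70  92 122 122 127 148 174 186 
[... 2326 characters left out ...]
46 162 172 161 173 200 199 191 174 137]
 [120 130 143 164 183 187 177 178 183 171 171 180 163]
 [132 129 135 160 179 185 194 198 185 169 166 175 173]
 [144 139 142 156 157 154 179 194 193 199 203 193 186]
 [145 150 162 171 156 144 166 178 176 201 222 217 207]
 [133 140 157 173 169 169 188 187 174 196 224 215 194]
 [128 133 144 155 155 167 196 205 200 215 228 204 171]
 [139 150 152 150 139 151 179 189 194 215 224 207 178]
 [144 155 163 160 152 157 170 166 166 188 196 189 176]
 [141 153 161 156 153 165 180 178 171 170 161 159 160]
 [140 155 154 147 147 160 171 180 188 184 169 153 145]
 [126 150 154 157 154 150 142 159 191 197 185 159 126]
 [ 96 127 149 159 157 148 134 144 178 187 178 145 102]]
```

View pics/c3.png

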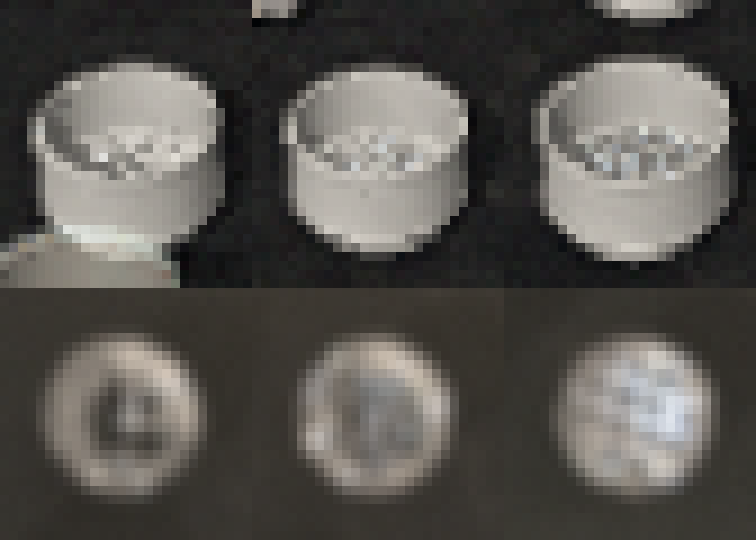

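Coarse is at top-view (246,198), with dark openings and a single cross. Medium is at (275,201), about half holes. Fine is at (258,228), bright and nearly closed. Next I'll measure the positions.

```bash
cat >> h.py <<'E'
from scipy.optimize import least_squares
def rimfit(P,c,zlo,zhi,R,tol=.006):
    "circle of known radius through cloud points in a height band near c"
    c=np.array(c,float);Q=P.reshape(-1,3);Q=Q[(Q[:,2]>zlo)&(Q[:,2]<zhi)]
    for t in (.02,.012,tol,tol,tol):
        d=np.hypot(*(Q[:,:2]-c).T);q=Q[abs(d-R)<t]
        if len(q)<6:return c,len(q)
        c=least_squares(lambda x:np.hypot(*(q[:,:2]-x).T)-R,c,loss="soft_l1",f_scale=.002).x
    return c.round(4),len(q),q[:,2].mean().round(4)
E
python3 - <<'E'
from h import *
a=np.load("top0.npz");b=np.load("scene0.npz")
T=cloud("top",a["d"]);S=cloud("scene",b["d"])
# image based: mask, contour centroid cast on mid height
for nm,u,v,h,R in [("pan",320,173,.044,.024),("coarse",246,198,.032,.024),("med",275,201,.032,.024),("fine",258,228,.032,.024),("lid",210,254,.012,.024)]:
    g=a["im"].mean(2)[v-14:v+15,u-14:u+15].astype(np.uint8)
    m=cv2.threshold(g,85,255,0)[1]
    cs=max(cv2.findContours(m,0,1)[0],key=cv2.contourArea)
    (x,y),(w,hh),_=cv2.fitEllipse(cs); c=world("top",x+u-14,y+v-14,h*.85)[:2]
    print(nm,c.round(4),(w,hh),"top",rimfit(T,c,h-.005,h+.006,R),"sc",rimfit(S,c,h-.003,h+.004,R))
    q=S.reshape(-1,3); 
print("knob",rimfit(S,c,.028,.038,.004,.006),rimfit(T,c,.028,.038,.004,.006))
c=world("top",274,152,.072)[:2]
print("collar",c,rimfit(T,c,.067,.077,.02475),rimfit(S,c,.069,.075,.02475))
E
```

```text
pan [ 0.5906 -0.0386] (16.11141586303711, 18.416330337524414) top (array([ 0.592 , -0.0388]), 36, np.float64(0.0429)) sc (array([ 0.5871, -0.0382]), 34, np.float64(0.0429))
coarse [0.5046 0.201 ] (16.72374725341797, 17.129133224487305) top (array([0.5051, 0.2019]), 32, np.float64(0.0313)) sc (array([0.4999, 0.2019]), 49, np.float64(0.031))
med [0.4969 0.1074] (16.482473373413086, 17.16364860534668) top (array([0.4977, 0.1074]), 30, np.float64(0.0316)) sc (array([0.4926, 0.1078]), 54, np.float64(0.0308))
fine [0.4083 0.1557] (16.61856460571289, 17.317052841186523) top (array([0.4093, 0.1563]), 33, np.float64(0.0316)) sc (array([0.4047, 0.1564]), 57, np.float64(0.0308))
lid [0.3242 0.3094] (16.73305320739746, 17.209943771362305) top (array([0.3261, 0.3092]), 91, np.float64(0.0129)) sc (array([0.3253, 0.3077]), 147, np.float64(0.0117))
knob (array([0.3199, 0.3095]), 47, np.float64(0.0321)) (array([0.3258, 0.3088]), 29, np.float64(0.0333))
collar [0.64681284 0.10910117] (array([0.6447, 0.1135]), 60, np.float64(0.0712)) (array([0.6399, 0.1136]), 53, np.float64(0.0708))
```

move_arm(
  motion=[
    {"x": 1.2,"y": 3.9,"az": -0.113,"gripper": 7},
    {"x": 1.2,"y": 3.9,"az": -0.113},
    {"x": 1.2,"y": 3.9,"az": -0.113},
    {"x": 1.2,"y": 3.9,"az": -0.113},
    {"x": 1.2,"y": 3.9,"az": -0.113},
    {"x": 1.2,"y": 3.9,"az": -0.113},
    {"x": 1.2,"y": 3.9,"az": -0.113},
    {"x": 1.2,"y": 3.9,"az": -0.113},
  ],
  squeeze=40,
)

```text
invalid input at $.motion[0]: expected keys gripper, x, y, z, ax, ay, az
```

move_arm(
  motion=[
    {"y": 3.3},
    {"z": -3},
    {"z": -3},
    {},
    {},
    {},
    {},
    {},
  ],
)

```text
invalid input at $.motion[0]: expected keys gripper, x, y, z, ax, ay, az
```

move_arm(
  motion=[
    {"gripper": 7,"x": 1.2,"y": 3.9,"z": 0,"ax": 0,"ay": 0,"az": -0.113},
    {"gripper": 7,"x": 1.2,"y": 3.9,"z": 0,"ax": 0,"ay": 0,"az": -0.113},
    {"gripper": 7,"x": 1.2,"y": 3.9,"z": 0,"ax": 0,"ay": 0,"az": -0.113},
    {"gripper": 7,"x": 1.2,"y": 3.9,"z": 0,"ax": 0,"ay": 0,"az": -0.113},
    {"gripper": 7,"x": 1.2,"y": 3.9,"z": 0,"ax": 0,"ay": 0,"az": -0.113},
    {"gripper": 7,"x": 1.2,"y": 3.9,"z": 0,"ax": 0,"ay": 0,"az": -0.113},
    {"gripper": 7,"x": 1.2,"y": 3.9,"z": 0,"ax": 0,"ay": 0,"az": -0.113},
    {"gripper": 7,"x": 1.2,"y": 3.9,"z": 0,"ax": 0,"ay": 0,"az": -0.113},
  ],
  squeeze=40,
)

```text
time_s: 0.77
tcp_pos: [0.5876, -0.0717, 0.2035]
eef_rot: [1.0, -0.002, -0.0, -0.0]
force: [0.3, 0.3, 0.6]
width: 0.816
finger_force: 0.0
```

move_arm(
  motion=[
    {"gripper": 7,"x": 0,"y": 3.4,"z": 0,"ax": 0,"ay": 0,"az": 0},
    {"gripper": 7,"x": 0,"y": 0,"z": -3,"ax": 0,"ay": 0,"az": 0},
    {"gripper": 7,"x": 0,"y": 0,"z": -3,"ax": 0,"ay": 0,"az": 0},
    {"gripper": 7,"x": 0,"y": 0,"z": -3,"ax": 0,"ay": 0,"az": 0},
    {"gripper": 7,"x": 0,"y": 0,"z": -1,"ax": 0,"ay": 0,"az": 0},
    {"gripper": 7,"x": 0,"y": 0,"z": 0,"ax": 0,"ay": 0,"az": 0},
    {"gripper": 7,"x": 0,"y": 0,"z": 0,"ax": 0,"ay": 0,"az": 0},
    {"gripper": 7,"x": 0,"y": 0,"z": 0,"ax": 0,"ay": 0,"az": 0},
  ],
)

```text
time_s: 1.43
tcp_pos: [0.5895, -0.0402, 0.1058]
eef_rot: [1.0, 0.001, 0.002, 0.0]
force: [-0.6, 0.6, 0.3]
width: 0.816
finger_force: 0.0
```

move_arm(
  motion=[
    {"gripper": 7,"x": 0,"y": 0.15,"z": -2.4,"ax": 0,"ay": 0,"az": 0},
    {"gripper": 7,"x": 0,"y": 0,"z": -3,"ax": 0,"ay": 0,"az": 0},
    {"gripper": 7,"x": 0,"y": 0,"z": -3,"ax": 0,"ay": 0,"az": 0},
    {"gripper": 7,"x": 0,"y": 0,"z": -1,"ax": 0,"ay": 0,"az": 0},
    {"gripper": 4,"x": 0,"y": 0,"z": 0,"ax": 0,"ay": 0,"az": 0},
    {"gripper": 4,"x": 0,"y": 0,"z": 0,"ax": 0,"ay": 0,"az": 0},
    {"gripper": 4,"x": 0,"y": 0,"z": 0,"ax": 0,"ay": 0,"az": 0},
    {"gripper": 4,"x": 0,"y": 0,"z": 0,"ax": 0,"ay": 0,"az": 0},
  ],
)

```text
time_s: 2.1
tcp_pos: [0.59, -0.0385, 0.0123]
eef_rot: [1.0, 0.001, 0.002, 0.0]
force: [-0.9, -0.3, -1.5]
width: 0.555
finger_force: 41.3
```

```bash
python3 - <<'E'
from h import *
im,d=ctrl.get_image("scene");cv2.imwrite("pics/p1.png",cv2.resize(im[100:300,180:400],None,fx=3,fy=3)[:,:,::-1])
s=ctrl.sense();print(s["tcp_pos"],s["width"],s["finger_force"],s["force"],s["qpos"])
E
```

```text
[ 0.58962251 -0.03847497  0.01199993] 0.5527210419164371 41.277673511898456 [ 0.37709347 -0.73025685 -0.97934633] [-1.38868507e-01  4.87202508e-01  1.82800511e+00  4.95097777e-05
  8.22674030e-01  1.43018452e+00]
```

View pics/p1.png

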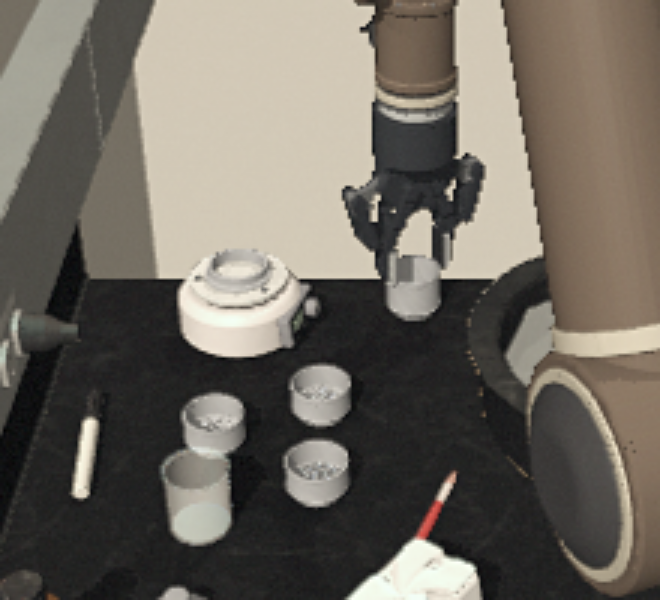

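The fingers hold the pan at crop (413,285). Next I lift it and carry it over the collar.

move_arm(
  motion=[
    {"gripper": 4,"x": 0,"y": 0,"z": 2.5,"ax": 0,"ay": 0,"az": 0},
    {"gripper": 4,"x": 0,"y": 0,"z": 4,"ax": 0,"ay": 0,"az": 0},
    {"gripper": 4,"x": 0,"y": 0,"z": 3.5,"ax": 0,"ay": 0,"az": 0},
    {"gripper": 4,"x": 1.3,"y": 3.8,"z": 0,"ax": 0,"ay": 0,"az": 0},
    {"gripper": 4,"x": 1.3,"y": 3.8,"z": 0,"ax": 0,"ay": 0,"az": 0},
    {"gripper": 4,"x": 1.3,"y": 3.8,"z": 0,"ax": 0,"ay": 0,"az": 0},
    {"gripper": 4,"x": 1.37,"y": 3.8,"z": 0,"ax": 0,"ay": 0,"az": 0},
    {"gripper": 4,"x": 0,"y": 0,"z": 0,"ax": 0,"ay": 0,"az": 0},
  ],
)

```text
time_s: 2.82
tcp_pos: [0.6437, 0.1213, 0.1122]
eef_rot: [1.0, 0.003, 0.003, -0.002]
force: [0.9, -0.7, -0.6]
width: 0.56
finger_force: 41.9
```

move_arm(
  motion=[
    {"gripper": 4,"x": 0,"y": 0,"z": -0.8,"ax": 0,"ay": 0,"az": 0},
    {"gripper": 4,"x": 0,"y": 0,"z": -0.7,"ax": 0,"ay": 0,"az": 0},
    {"gripper": 4,"x": 0,"y": 0,"z": -0.4,"ax": 0,"ay": 0,"az": 0},
    {"gripper": 4,"x": 0,"y": 0,"z": -0.3,"ax": 0,"ay": 0,"az": 0},
    {"gripper": 4,"x": 0,"y": 0,"z": -0.3,"ax": 0,"ay": 0,"az": 0},
    {"gripper": 4,"x": 0,"y": 0,"z": -0.3,"ax": 0,"ay": 0,"az": 0},
    {"gripper": 4,"x": 0,"y": 0,"z": -0.3,"ax": 0,"ay": 0,"az": 0},
    {"gripper": 4,"x": 0,"y": 0,"z": 0,"ax": 0,"ay": 0,"az": 0},
  ],
)

```text
time_s: 3.48
tcp_pos: [0.64, 0.1133, 0.0782]
eef_rot: [1.0, 0.001, -0.001, 0.0]
force: [0.2, -0.2, -1.6]
width: 0.556
finger_force: 41.9
```

move_arm(
  motion=[
    {"gripper": 4,"x": 0,"y": 0,"z": -0.2,"ax": 0,"ay": 0,"az": 0},
    {"gripper": 4,"x": 0,"y": 0,"z": -0.2,"ax": 0,"ay": 0,"az": 0},
    {"gripper": 4,"x": 0,"y": 0,"z": 0,"ax": 0,"ay": 0,"az": 0},
    {"gripper": 4,"x": 0,"y": 0,"z": 0,"ax": 0,"ay": 0,"az": 0},
    {"gripper": 4,"x": 0,"y": 0,"z": 0,"ax": 0,"ay": 0,"az": 0},
    {"gripper": 4,"x": 0,"y": 0,"z": 0,"ax": 0,"ay": 0,"az": 0},
    {"gripper": 4,"x": 0,"y": 0,"z": 0,"ax": 0,"ay": 0,"az": 0},
    {"gripper": 4,"x": 0,"y": 0,"z": 0,"ax": 0,"ay": 0,"az": 0},
  ],
)

```text
time_s: 4.15
tcp_pos: [0.6409, 0.1138, 0.0754]
eef_rot: [1.0, 0.001, 0.0, 0.0]
force: [0.2, -0.4, 2.1]
width: 0.558
finger_force: 42.4
```

```bash
python3 - <<'E'
from h import *
im,d=ctrl.get_image("scene");cv2.imwrite("pics/p2.png",cv2.resize(im[80:230,200:350],None,fx=4,fy=4)[:,:,::-1])
for k in range(3):
  ctrl.get_image("top");s=ctrl.sense();print(s["tcp_pos"],s["width"],s["force"],s["wrist_torque"])
E
```

```text
[0.64084429 0.11373605 0.07536942] 0.5544230333353278 [-0.4820251  -0.15415658  1.46550277] [-0.13525282 -0.04339445  0.01260896]
[0.64084438 0.11373672 0.07536361] 0.5566604185814339 [-0.97111233 -1.38942456  0.97419167] [-0.17750674  0.03244714  0.02442105]
[0.64083563 0.11373825 0.07535018] 0.5646837359671231 [-0.73992361 -0.90579089  3.25841089] [-0.16661588 -0.0035704   0.01639922]
```

View pics/p2.png

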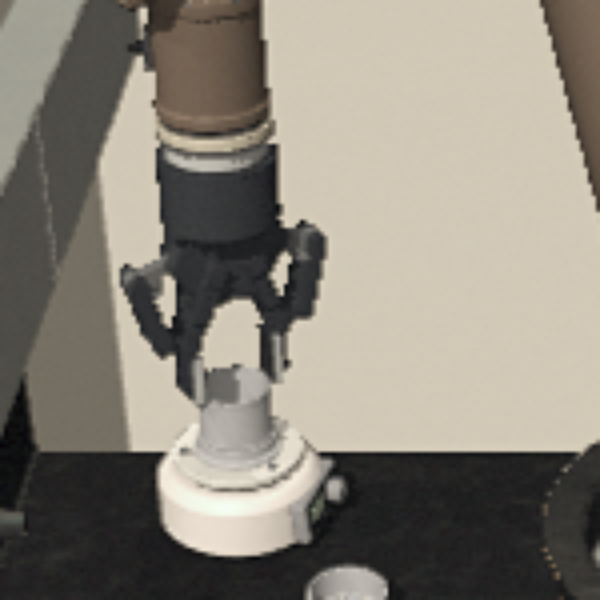

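The pan sits in the collar at crop (235,415), level, with light contact. I'll release it and go to the fine sieve.

move_arm(
  motion=[
    {"gripper": 6.5,"x": 0,"y": 0,"z": 0,"ax": 0,"ay": 0,"az": 0},
    {"gripper": 6.5,"x": 0,"y": 0,"z": 0,"ax": 0,"ay": 0,"az": 0},
    {"gripper": 6.5,"x": 0,"y": 0,"z": 0,"ax": 0,"ay": 0,"az": 0},
    {"gripper": 6.5,"x": 0,"y": 0,"z": 0,"ax": 0,"ay": 0,"az": 0},
    {"gripper": 6.5,"x": 0,"y": 0,"z": 1,"ax": 0,"ay": 0,"az": 0},
    {"gripper": 6.5,"x": 0,"y": 0,"z": 3,"ax": 0,"ay": 0,"az": 0},
    {"gripper": 6.5,"x": 0,"y": 0,"z": 3,"ax": 0,"ay": 0,"az": 0},
    {"gripper": 6.5,"x": 0,"y": 0,"z": 0,"ax": 0,"ay": 0,"az": 0},
  ],
)

```text
time_s: 5.02
tcp_pos: [0.6458, 0.1145, 0.153]
eef_rot: [1.0, 0.001, 0.006, -0.001]
force: [1.4, -0.4, 1.2]
width: 0.764
finger_force: 0.0
```

move_arm(
  motion=[
    {"gripper": 7,"x": -3.9,"y": 0.7,"z": 0,"ax": 0,"ay": 0,"az": 0},
    {"gripper": 7,"x": -3.9,"y": 0.7,"z": 0,"ax": 0,"ay": 0,"az": 0},
    {"gripper": 7,"x": -3.9,"y": 0.7,"z": 0,"ax": 0,"ay": 0,"az": 0},
    {"gripper": 7,"x": -3.9,"y": 0.7,"z": 0,"ax": 0,"ay": 0,"az": 0},
    {"gripper": 7,"x": -3.9,"y": 0.7,"z": 0,"ax": 0,"ay": 0,"az": 0},
    {"gripper": 7,"x": -3.9,"y": 0.7,"z": 0,"ax": 0,"ay": 0,"az": 0},
    {"gripper": 7,"x": 0,"y": 0,"z": 0,"ax": 0,"ay": 0,"az": 0},
    {"gripper": 7,"x": 0,"y": 0,"z": 0,"ax": 0,"ay": 0,"az": 0},
  ],
)

```text
time_s: 5.68
tcp_pos: [0.4042, 0.156, 0.1449]
eef_rot: [1.0, 0.002, -0.0, 0.0]
force: [0.5, 0.7, 0.8]
width: 0.819
finger_force: 0.0
```

```bash
python3 - <<'E'
from h import *
im,d=ctrl.get_image("scene");S=cloud("scene",d);im,d=ctrl.get_image("top");T=cloud("top",d)
print("pan",rimfit(T,(.643,.1136),.102,.114,.024),rimfit(S,(.641,.1136),.104,.113,.024))
Q=S.reshape(-1,3);q=Q[(np.hypot(Q[:,0]-.641,Q[:,1]-.1136)<.027)&(Q[:,2]>.1)]
A=np.c_[q[:,:2]-q[:,:2].mean(0),np.ones(len(q))];print("n",len(q),q[:,2].mean(),np.linalg.lstsq(A[q[:,2]>.104],q[q[:,2]>.104,2],rcond=None)[0])
print(ctrl.sense()["tcp_pos"])
E
```

```text
pan (array([0.6441, 0.1137]), 44, np.float64(0.1079)) (array([0.639 , 0.1139]), 14, np.float64(0.107))
n 20 0.1046138432891229 [-0.00927471  0.01229962  0.10662283]
[0.40810443 0.15622202 0.14612257]
```

move_arm(
  motion=[
    {"gripper": 7,"x": -0.1,"y": 0,"z": -3,"ax": 0,"ay": 0,"az": 0},
    {"gripper": 7,"x": 0,"y": 0,"z": -4,"ax": 0,"ay": 0,"az": 0},
    {"gripper": 7,"x": 0,"y": 0,"z": -4,"ax": 0,"ay": 0,"az": 0},
    {"gripper": 7,"x": 0,"y": 0,"z": -2,"ax": 0,"ay": 0,"az": 0},
    {"gripper": 7,"x": 0,"y": 0,"z": -1,"ax": 0,"ay": 0,"az": 0},
    {"gripper": 7,"x": 0,"y": 0,"z": 0,"ax": 0,"ay": 0,"az": 0},
    {"gripper": 7,"x": 0,"y": 0,"z": 0,"ax": 0,"ay": 0,"az": 0},
    {"gripper": 7,"x": 0,"y": 0,"z": 0,"ax": 0,"ay": 0,"az": 0},
  ],
)

```text
time_s: 6.45
tcp_pos: [0.4082, 0.1563, 0.0065]
eef_rot: [1.0, 0.001, 0.002, -0.0]
force: [-0.0, -0.2, 1.1]
width: 0.817
finger_force: 0.0
```

move_arm(
  motion=[
    {"gripper": 4,"x": 0,"y": 0,"z": 0,"ax": 0,"ay": 0,"az": 0},
    {"gripper": 4,"x": 0,"y": 0,"z": 0,"ax": 0,"ay": 0,"az": 0},
    {"gripper": 4,"x": 0,"y": 0,"z": 0,"ax": 0,"ay": 0,"az": 0},
    {"gripper": 4,"x": 0,"y": 0,"z": 0,"ax": 0,"ay": 0,"az": 0},
    {"gripper": 4,"x": 0,"y": 0,"z": 0,"ax": 0,"ay": 0,"az": 0},
    {"gripper": 4,"x": 0,"y": 0,"z": 0,"ax": 0,"ay": 0,"az": 0},
    {"gripper": 4,"x": 0,"y": 0,"z": 0,"ax": 0,"ay": 0,"az": 0},
    {"gripper": 4,"x": 0,"y": 0,"z": 0,"ax": 0,"ay": 0,"az": 0},
  ],
)

```text
time_s: 7.12
tcp_pos: [0.4054, 0.1558, 0.0049]
eef_rot: [1.0, 0.001, -0.0, 0.0]
force: [0.7, -0.7, -0.1]
width: 0.466
finger_force: 0.0
```

```bash
python3 - <<'E'
from h import *
im,d=ctrl.get_image("scene");cv2.imwrite("pics/p3.png",cv2.resize(im[150:300,200:350],None,fx=4,fy=4)[:,:,::-1])
s=ctrl.sense();print(s["tcp_pos"],s["width"],s["finger_force"],s["force"],s["qpos"])
E
```

```text
[0.40540795 0.15579411 0.00491814] 0.4703445420998093 0.0 [-0.39009425  0.2941795   0.1196073 ] [ 2.66578510e-01  2.64908176e-01  2.18869681e+00 -2.94213036e-05
  6.88163221e-01  1.83557147e+00]
```

View pics/p3.png

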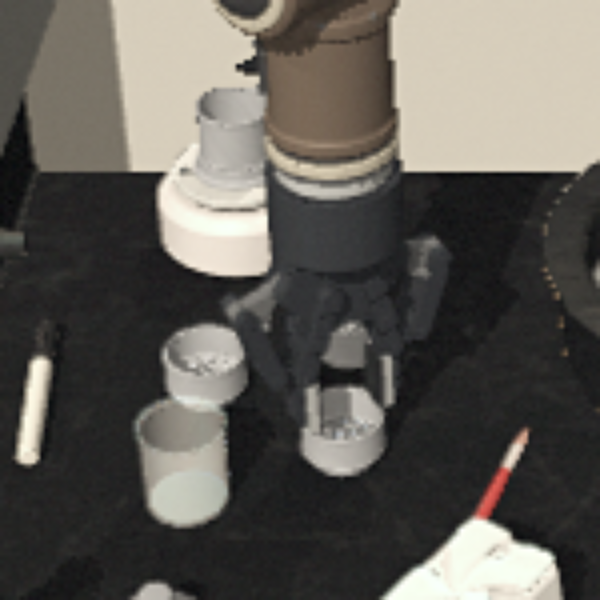

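The fingers closed to 4 cm without any contact, at crop (313,405) and (388,380). The sieve at (343,430) hasn't moved. I'll look closer.

```bash
python3 - <<'E'
from h import *
im,d=ctrl.get_image("scene");S=cloud("scene",d)
cv2.imwrite("pics/p4.png",cv2.resize(im[225:275,265:315],None,fx=11,fy=11,interpolation=0)[:,:,::-1])
np.set_printoptions(linewidth=220)
for r in range(236,270,3): print(r,[tuple((S[r,c]*1000).round().astype(int).tolist()) for c in range(274,302,3)])
E
```

```text
236 [(398, 185, 99), (389, 182, 103), (390, 174, 100), (479, 125, 20), (470, 121, 24), (470, 113, 21), (411, 134, 70), (395, 134, 81), (394, 127, 79), (480, 74, 0)]
239 [(407, 182, 83), (394, 180, 91), (390, 175, 91), (478, 126, 11), (471, 121, 15), (470, 113, 12), (408, 135, 63), (396, 134, 71), (390, 129, 73), (472, 78, -3)]
242 [(395, 188, 85), (387, 184, 88), (486, 131, -1), (480, 125, 0), (478, 118, -1), (479, 109, -5), (412, 134, 51), (394, 135, 64), (397, 126, 58), (460, 85, -2)]
245 [(392, 189, 78), (391, 182, 77), (476, 136, -2), (470, 130, 0), (470, 122, -3), (463, 117, -1), (412, 134, 42), (395, 135, 55), (393, 128, 53), (450, 90, -2)]
248 [(399, 187, 64), (392, 182, 66), (428, 158, 31), (428, 151, 28), (425, 144, 27), (421, 138, 28), (409, 136, 36), (391, 137, 49), (396, 126, 41), (440, 95, -3)]
251 [(397, 188, 57), (395, 181, 55), (430, 158, 21), (428, 151, 19), (428, 143, 16), (421, 138, 19), (410, 135, 25), (392, 137, 39), (435, 107, -5), (427, 103, 0)]
254 [(397, 188, 48), (395, 182, 46), (391, 176, 47), (427, 152, 10), (424, 145, 10), (418, 140, 12), (413, 135, 14), 
[... 160 characters left out ...]
0), (390, 139, 23), (414, 118, -3), (405, 114, 2)]
260 [(432, 174, -3), (402, 179, 22), (393, 176, 27), (388, 171, 29), (381, 166, 32), (378, 160, 32), (379, 152, 27), (390, 138, 13), (401, 125, 0), (398, 118, -1)]
263 [(421, 179, -2), (406, 178, 9), (391, 177, 20), (386, 172, 22), (380, 167, 24), (382, 158, 19), (382, 151, 15), (386, 141, 8), (390, 131, 1), (389, 123, -2)]
266 [(412, 184, -2), (407, 178, 0), (390, 178, 12), (387, 172, 12), (384, 166, 11), (381, 159, 10), (385, 149, 3), (386, 141, -1), (383, 134, -2), (378, 129, 0)]
269 [(401, 189, -1), (398, 183, -1), (394, 177, -1), (390, 171, 0), (388, 164, -1), (383, 159, 0), (381, 152, -2), (377, 146, -1), (371, 141, 1), (370, 133, -2)]
```

View pics/p4.png

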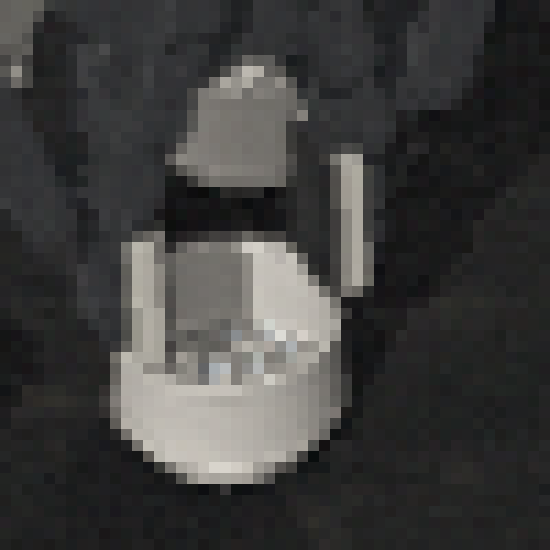

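```bash
python3 - <<'E'
from h import *
def at_x(u,v,x):
    a,b=world("scene",u,v,0),world("scene",u,v,.1);t=(x-a[0])/(b[0]-a[0]);return (a+t*(b-a)).round(4)
print("p1",at_x(180+400/3,100+284/3,.579))
print("p2",at_x(200+195/4,80+402/4,.63))
print("p4",at_x(265+355/11,225+294/11,.3944),at_x(265+145/11,225+365/11,.3944))
s=ctrl.sense();print(s["qpos"],s["eef_rot"],s["tcp_pos"])
E
```

```text
p1 [ 0.579  -0.0193  0.0395]
p2 [0.63   0.1443 0.1079]
p4 [0.3944 0.1296 0.0322] [0.3944 0.1797 0.0337]
[ 2.66598947e-01  2.64974673e-01  2.18866678e+00 -1.80555196e-05
  6.88160508e-01  1.83553191e+00] [ 9.99999554e-01  9.38657669e-04 -9.94783145e-05  3.30093553e-05] [0.40540759 0.15580574 0.00489859]
```

The fingertips really end about 27 mm above the reported TCP at this opening, so they were above the rim. I'll open, go lower and watch the force.

move_arm(
  motion=[
    {"gripper": 6.5,"x": 0,"y": 0,"z": 0,"ax": 0,"ay": 0,"az": 0},
    {"gripper": 6.5,"x": 0,"y": 0,"z": 0,"ax": 0,"ay": 0,"az": 0},
    {"gripper": 6.5,"x": 0.15,"y": 0.05,"z": 0,"ax": 0,"ay": 0,"az": 0},
    {"gripper": 6.5,"x": 0,"y": 0,"z": 0,"ax": 0,"ay": 0,"az": 0},
    {"gripper": 6.5,"x": 0,"y": 0,"z": -0.4,"ax": 0,"ay": 0,"az": 0},
    {"gripper": 6.5,"x": 0,"y": 0,"z": -0.3,"ax": 0,"ay": 0,"az": 0},
    {"gripper": 6.5,"x": 0,"y": 0,"z": 0,"ax": 0,"ay": 0,"az": 0},
    {"gripper": 6.5,"x": 0,"y": 0,"z": 0,"ax": 0,"ay": 0,"az": 0},
  ],
)

```text
time_s: 7.88
tcp_pos: [0.4065, 0.1562, -0.0025]
eef_rot: [1.0, 0.001, -0.001, 0.0]
force: [-0.6, -0.4, -0.1]
width: 0.759
finger_force: 0.0
```

```bash
python3 - <<'E'
from h import *
im,d=ctrl.get_image("scene")
cv2.imwrite("pics/p5.png",cv2.resize(im[205:275,255:325],None,fx=8,fy=8,interpolation=0)[:,:,::-1])
s=ctrl.sense();print(s["force"],s["width"],s["tcp_pos"])
E
```

```text
[0.63986871 0.5452809  0.14285719] 0.7568066137952936 [ 0.40670586  0.15620939 -0.00231523]
```

View pics/p5.png

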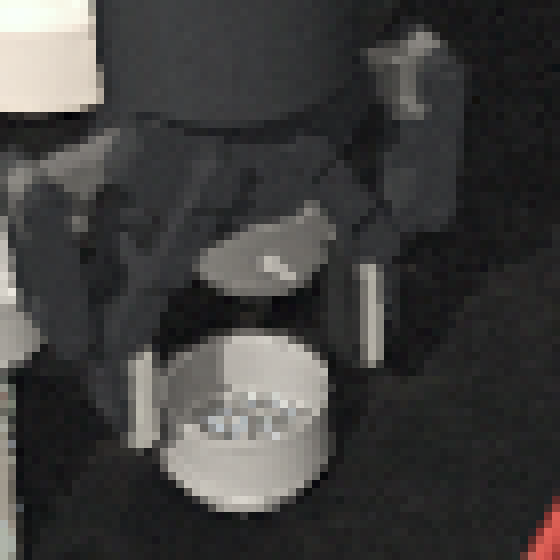

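The tips at (142,448) and (372,366) now straddle the sieve, but only just below the rim. I'll go 12 mm lower and close.

move_arm(
  motion=[
    {"gripper": 6.5,"x": 0,"y": 0,"z": -0.4,"ax": 0,"ay": 0,"az": 0},
    {"gripper": 6.5,"x": 0,"y": 0,"z": -0.4,"ax": 0,"ay": 0,"az": 0},
    {"gripper": 6.5,"x": 0,"y": 0,"z": -0.3,"ax": 0,"ay": 0,"az": 0},
    {"gripper": 6.5,"x": 0,"y": 0,"z": 0,"ax": 0,"ay": 0,"az": 0},
    {"gripper": 4,"x": 0,"y": 0,"z": 0,"ax": 0,"ay": 0,"az": 0},
    {"gripper": 4,"x": 0,"y": 0,"z": 0,"ax": 0,"ay": 0,"az": 0},
    {"gripper": 4,"x": 0,"y": 0,"z": 0,"ax": 0,"ay": 0,"az": 0},
    {"gripper": 4,"x": 0,"y": 0,"z": 0,"ax": 0,"ay": 0,"az": 0},
  ],
)

```text
time_s: 8.6
tcp_pos: [0.4071, 0.1563, -0.0129]
eef_rot: [1.0, 0.001, 0.0, -0.0]
force: [-0.0, -0.0, 1.4]
width: 0.57
finger_force: 41.5
```

```bash
python3 - <<'E'
from h import *
im,d=ctrl.get_image("scene")
cv2.imwrite("pics/p6.png",cv2.resize(im[205:275,255:325],None,fx=8,fy=8,interpolation=0)[:,:,::-1])
s=ctrl.sense();print(s["force"],s["width"],s["tcp_pos"])
E
```

```text
[-0.20598834 -0.90222683  1.34446765] 0.5673749499678278 [ 0.40713068  0.15631844 -0.01287387]
```

move_arm(
  motion=[
    {"gripper": 4,"x": 0,"y": 0,"z": 3,"ax": 0,"ay": 0,"az": 0},
    {"gripper": 4,"x": 0,"y": 0,"z": 4,"ax": 0,"ay": 0,"az": 0},
    {"gripper": 4,"x": 0,"y": 0,"z": 4,"ax": 0,"ay": 0,"az": 0},
    {"gripper": 4,"x": 0,"y": 0,"z": 3,"ax": 0,"ay": 0,"az": 0},
    {"gripper": 4,"x": 3.9,"y": -0.71,"z": 0,"ax": 0,"ay": 0,"az": 0},
    {"gripper": 4,"x": 3.9,"y": -0.71,"z": 0,"ax": 0,"ay": 0,"az": 0},
    {"gripper": 4,"x": 3.9,"y": -0.71,"z": 0,"ax": 0,"ay": 0,"az": 0},
    {"gripper": 4,"x": 3.9,"y": -0.71,"z": 0,"ax": 0,"ay": 0,"az": 0},
  ],
)

```text
time_s: 9.32
tcp_pos: [0.5646, 0.1276, 0.1276]
eef_rot: [1.0, 0.001, 0.001, -0.0]
force: [0.2, 0.1, -0.3]
width: 0.576
finger_force: 42.0
```

move_arm(
  motion=[
    {"gripper": 4,"x": 3.9,"y": -0.71,"z": 0,"ax": 0,"ay": 0,"az": 0},
    {"gripper": 4,"x": 3.9,"y": -0.71,"z": 0,"ax": 0,"ay": 0,"az": 0},
    {"gripper": 4,"x": 0,"y": 0,"z": 0,"ax": 0,"ay": 0,"az": 0},
    {"gripper": 4,"x": 0,"y": 0,"z": 0,"ax": 0,"ay": 0,"az": 0},
    {"gripper": 4,"x": 0,"y": 0,"z": 0,"ax": 0,"ay": 0,"az": 0},
    {"gripper": 4,"x": 0,"y": 0,"z": 0,"ax": 0,"ay": 0,"az": 0},
    {"gripper": 4,"x": 0,"y": 0,"z": 0,"ax": 0,"ay": 0,"az": 0},
    {"gripper": 4,"x": 0,"y": 0,"z": 0,"ax": 0,"ay": 0,"az": 0},
  ],
)

```text
time_s: 9.98
tcp_pos: [0.64, 0.1142, 0.1274]
eef_rot: [1.0, 0.001, -0.0, -0.0]
force: [-0.7, 0.5, -0.4]
width: 0.57
finger_force: 42.0
```

move_arm(
  motion=[
    {"gripper": 4,"x": 0.15,"y": -0.05,"z": -1.3,"ax": 0,"ay": 0,"az": 0},
    {"gripper": 4,"x": 0,"y": 0,"z": -1.2,"ax": 0,"ay": 0,"az": 0},
    {"gripper": 4,"x": 0,"y": 0,"z": -0.4,"ax": 0,"ay": 0,"az": 0},
    {"gripper": 4,"x": 0,"y": 0,"z": -0.3,"ax": 0,"ay": 0,"az": 0},
    {"gripper": 4,"x": 0,"y": 0,"z": -0.3,"ax": 0,"ay": 0,"az": 0},
    {"gripper": 4,"x": 0,"y": 0,"z": -0.2,"ax": 0,"ay": 0,"az": 0},
    {"gripper": 4,"x": 0,"y": 0,"z": -0.2,"ax": 0,"ay": 0,"az": 0},
    {"gripper": 4,"x": 0,"y": 0,"z": 0,"ax": 0,"ay": 0,"az": 0},
  ],
)

```text
time_s: 10.65
tcp_pos: [0.6424, 0.1132, 0.0877]
eef_rot: [1.0, 0.001, -0.0, 0.0]
force: [0.1, -0.6, -1.3]
width: 0.568
finger_force: 42.0
```

move_arm(
  motion=[
    {"gripper": 4,"x": 0,"y": 0,"z": -0.15,"ax": 0,"ay": 0,"az": 0},
    {"gripper": 4,"x": 0,"y": 0,"z": 0,"ax": 0,"ay": 0,"az": 0},
    {"gripper": 4,"x": 0,"y": 0,"z": 0,"ax": 0,"ay": 0,"az": 0},
    {"gripper": 4,"x": 0,"y": 0,"z": 0,"ax": 0,"ay": 0,"az": 0},
    {"gripper": 4,"x": 0,"y": 0,"z": 0,"ax": 0,"ay": 0,"az": 0},
    {"gripper": 4,"x": 0,"y": 0,"z": 0,"ax": 0,"ay": 0,"az": 0},
    {"gripper": 4,"x": 0,"y": 0,"z": 0,"ax": 0,"ay": 0,"az": 0},
    {"gripper": 4,"x": 0,"y": 0,"z": 0,"ax": 0,"ay": 0,"az": 0},
  ],
)

```text
time_s: 11.32
tcp_pos: [0.6431, 0.1132, 0.0871]
eef_rot: [1.0, 0.001, 0.001, -0.0]
force: [-0.5, -1.1, 4.3]
width: 0.572
finger_force: 42.5
```

move_arm(
  motion=[
    {"gripper": 6.5,"x": 0,"y": 0,"z": 0,"ax": 0,"ay": 0,"az": 0},
    {"gripper": 6.5,"x": 0,"y": 0,"z": 0,"ax": 0,"ay": 0,"az": 0},
    {"gripper": 6.5,"x": 0,"y": 0,"z": 0,"ax": 0,"ay": 0,"az": 0},
    {"gripper": 6.5,"x": 0,"y": 0,"z": 0,"ax": 0,"ay": 0,"az": 0},
    {"gripper": 6.5,"x": 0,"y": 0,"z": 1,"ax": 0,"ay": 0,"az": 0},
    {"gripper": 6.5,"x": 0,"y": 0,"z": 3,"ax": 0,"ay": 0,"az": 0},
    {"gripper": 6.5,"x": 0,"y": 0,"z": 3,"ax": 0,"ay": 0,"az": 0},
    {"gripper": 6.5,"x": 0,"y": 0,"z": 0,"ax": 0,"ay": 0,"az": 0},
  ],
)

```text
time_s: 11.98
tcp_pos: [0.6477, 0.1138, 0.1645]
eef_rot: [1.0, 0.001, 0.006, -0.001]
force: [0.8, 0.3, 1.6]
width: 0.759
finger_force: 0.0
```

move_arm(
  motion=[
    {"gripper": 6.5,"x": -3.7,"y": -0.15,"z": 0,"ax": 0,"ay": 0,"az": 0},
    {"gripper": 6.5,"x": -3.7,"y": -0.15,"z": 0,"ax": 0,"ay": 0,"az": 0},
    {"gripper": 6.5,"x": -3.7,"y": -0.15,"z": 0,"ax": 0,"ay": 0,"az": 0},
    {"gripper": 6.5,"x": -3.7,"y": -0.15,"z": 0,"ax": 0,"ay": 0,"az": 0},
    {"gripper": 6.5,"x": 0,"y": 0,"z": 0,"ax": 0,"ay": 0,"az": 0},
    {"gripper": 6.5,"x": 0,"y": 0,"z": 0,"ax": 0,"ay": 0,"az": 0},
    {"gripper": 6.5,"x": 0,"y": 0,"z": 0,"ax": 0,"ay": 0,"az": 0},
    {"gripper": 6.5,"x": 0,"y": 0,"z": 0,"ax": 0,"ay": 0,"az": 0},
  ],
)

```text
time_s: 12.65
tcp_pos: [0.4968, 0.1074, 0.1578]
eef_rot: [1.0, 0.001, 0.002, -0.0]
force: [0.6, -0.0, -0.4]
width: 0.766
finger_force: 0.0
```

```bash
cat > chk.py <<'E'
from h import *
import sys
z=float(sys.argv[1])
im,d=ctrl.get_image("scene");S=cloud("scene",d);im,d=ctrl.get_image("top");T=cloud("top",d)
print("stack top",rimfit(T,(.643,.1136),z-.006,z+.006,.024),rimfit(S,(.639,.1136),z-.004,z+.005,.024))
for n,c in (("coarse",(.5025,.2019)),("med",(.4952,.1076))):
    print(n,rimfit(T,c,.026,.038,.024),rimfit(S,c,.028,.036,.024))
s=ctrl.sense();print(s["tcp_pos"],s["width"],s["force"])
E
python3 chk.py .132
```

```text
stack top (array([0.6449, 0.113 ]), 40, np.float64(0.1316)) (array([0.6401, 0.1134]), 37, np.float64(0.1306))
coarse (array([0.5053, 0.2022]), 14, np.float64(0.0312)) (array([0.5007, 0.2021]), 60, np.float64(0.03))
med (array([0.4952, 0.1076]), 4) (array([0.4929, 0.1078]), 56, np.float64(0.0308))
[0.49659233 0.10731587 0.15729488] 0.7619042196589157 [-0.51105206 -0.61472621  0.3717505 ]
```

move_arm(
  motion=[
    {"gripper": 6.5,"x": -0.15,"y": 0.03,"z": -3,"ax": 0,"ay": 0,"az": 0},
    {"gripper": 6.5,"x": 0,"y": 0,"z": -4,"ax": 0,"ay": 0,"az": 0},
    {"gripper": 6.5,"x": 0,"y": 0,"z": -4,"ax": 0,"ay": 0,"az": 0},
    {"gripper": 6.5,"x": 0,"y": 0,"z": -3,"ax": 0,"ay": 0,"az": 0},
    {"gripper": 6.5,"x": 0,"y": 0,"z": -1,"ax": 0,"ay": 0,"az": 0},
    {"gripper": 6.5,"x": 0,"y": 0,"z": -0.5,"ax": 0,"ay": 0,"az": 0},
    {"gripper": 6.5,"x": 0,"y": 0,"z": 0,"ax": 0,"ay": 0,"az": 0},
    {"gripper": 6.5,"x": 0,"y": 0,"z": 0,"ax": 0,"ay": 0,"az": 0},
  ],
)

```text
time_s: 13.42
tcp_pos: [0.4952, 0.1077, 0.0029]
eef_rot: [1.0, 0.001, 0.002, -0.0]
force: [0.0, -0.1, 0.9]
width: 0.763
finger_force: 0.0
```

move_arm(
  motion=[
    {"gripper": 6.5,"x": 0,"y": 0,"z": -0.7,"ax": 0,"ay": 0,"az": 0},
    {"gripper": 6.5,"x": 0,"y": 0,"z": -0.5,"ax": 0,"ay": 0,"az": 0},
    {"gripper": 6.5,"x": 0,"y": 0,"z": -0.35,"ax": 0,"ay": 0,"az": 0},
    {"gripper": 6.5,"x": 0,"y": 0,"z": 0,"ax": 0,"ay": 0,"az": 0},
    {"gripper": 4,"x": 0,"y": 0,"z": 0,"ax": 0,"ay": 0,"az": 0},
    {"gripper": 4,"x": 0,"y": 0,"z": 0,"ax": 0,"ay": 0,"az": 0},
    {"gripper": 4,"x": 0,"y": 0,"z": 0,"ax": 0,"ay": 0,"az": 0},
    {"gripper": 4,"x": 0,"y": 0,"z": 0,"ax": 0,"ay": 0,"az": 0},
  ],
)

```text
time_s: 14.08
tcp_pos: [0.4932, 0.1075, -0.0135]
eef_rot: [1.0, 0.001, 0.0, 0.0]
force: [-1.7, -0.0, 5.1]
width: 0.576
finger_force: 41.8
```

move_arm(
  motion=[
    {"gripper": 4,"x": 0,"y": 0,"z": 3,"ax": 0,"ay": 0,"az": 0},
    {"gripper": 4,"x": 0,"y": 0,"z": 4,"ax": 0,"ay": 0,"az": 0},
    {"gripper": 4,"x": 0,"y": 0,"z": 4,"ax": 0,"ay": 0,"az": 0},
    {"gripper": 4,"x": 0,"y": 0,"z": 4,"ax": 0,"ay": 0,"az": 0},
    {"gripper": 4,"x": 0,"y": 0,"z": 0.5,"ax": 0,"ay": 0,"az": 0},
    {"gripper": 4,"x": 3.7,"y": 0.15,"z": 0,"ax": 0,"ay": 0,"az": 0},
    {"gripper": 4,"x": 3.7,"y": 0.15,"z": 0,"ax": 0,"ay": 0,"az": 0},
    {"gripper": 4,"x": 3.7,"y": 0.15,"z": 0,"ax": 0,"ay": 0,"az": 0},
  ],
)

```text
time_s: 14.75
tcp_pos: [0.6048, 0.1122, 0.141]
eef_rot: [1.0, 0.001, 0.0, -0.0]
force: [-0.9, -0.0, -0.2]
width: 0.579
finger_force: 42.0
```

move_arm(
  motion=[
    {"gripper": 4,"x": 3.6,"y": 0.12,"z": 0,"ax": 0,"ay": 0,"az": 0},
    {"gripper": 4,"x": 0,"y": 0,"z": 0,"ax": 0,"ay": 0,"az": 0},
    {"gripper": 4,"x": 0,"y": 0,"z": 0,"ax": 0,"ay": 0,"az": 0},
    {"gripper": 4,"x": 0,"y": 0,"z": 0,"ax": 0,"ay": 0,"az": 0},
    {"gripper": 4,"x": 0,"y": 0,"z": 0,"ax": 0,"ay": 0,"az": 0},
    {"gripper": 4,"x": 0,"y": 0,"z": 0,"ax": 0,"ay": 0,"az": 0},
    {"gripper": 4,"x": 0,"y": 0,"z": 0,"ax": 0,"ay": 0,"az": 0},
    {"gripper": 4,"x": 0,"y": 0,"z": 0,"ax": 0,"ay": 0,"az": 0},
  ],
)

```text
time_s: 15.42
tcp_pos: [0.6394, 0.1133, 0.1414]
eef_rot: [1.0, 0.001, 0.0, -0.0]
force: [0.6, 0.4, -1.0]
width: 0.58
finger_force: 42.0
```

```bash
python3 - <<'E'
from h import *
im,d=ctrl.get_image("scene")
cv2.imwrite("pics/p7.png",cv2.resize(im[90:230,200:340],None,fx=4,fy=4)[:,:,::-1])
s=ctrl.sense();print(s["force"],s["width"],s["tcp_pos"])
E
```

```text
[-0.08042715 -0.23035922 -0.29946148] 0.5808767624602562 [0.63962079 0.11329036 0.14147004]
```

View pics/p7.png

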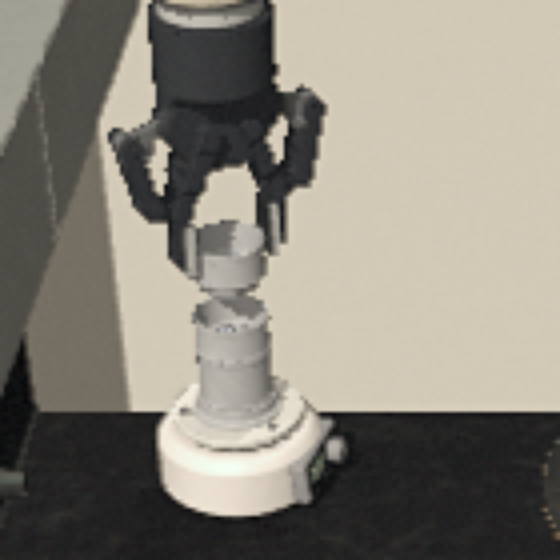

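The medium sieve is held level at (233,258), above the stack rim at (232,315). I'll lower it.

move_arm(
  motion=[
    {"gripper": 4,"x": 0.15,"y": 0,"z": -0.8,"ax": 0,"ay": 0,"az": 0},
    {"gripper": 4,"x": 0,"y": 0,"z": -0.7,"ax": 0,"ay": 0,"az": 0},
    {"gripper": 4,"x": 0,"y": 0,"z": -0.4,"ax": 0,"ay": 0,"az": 0},
    {"gripper": 4,"x": 0,"y": 0,"z": -0.3,"ax": 0,"ay": 0,"az": 0},
    {"gripper": 4,"x": 0,"y": 0,"z": -0.3,"ax": 0,"ay": 0,"az": 0},
    {"gripper": 4,"x": 0,"y": 0,"z": -0.3,"ax": 0,"ay": 0,"az": 0},
    {"gripper": 4,"x": 0,"y": 0,"z": -0.2,"ax": 0,"ay": 0,"az": 0},
    {"gripper": 4,"x": 0,"y": 0,"z": 0,"ax": 0,"ay": 0,"az": 0},
  ],
)

```text
time_s: 16.13
tcp_pos: [0.6417, 0.1132, 0.1109]
eef_rot: [1.0, 0.001, 0.0, 0.0]
force: [0.0, -0.1, -1.8]
width: 0.577
finger_force: 42.1
```

move_arm(
  motion=[
    {"gripper": 4,"x": 0,"y": 0,"z": -0.15,"ax": 0,"ay": 0,"az": 0},
    {"gripper": 4,"x": 0,"y": 0,"z": -0.1,"ax": 0,"ay": 0,"az": 0},
    {"gripper": 4,"x": 0,"y": 0,"z": 0,"ax": 0,"ay": 0,"az": 0},
    {"gripper": 4,"x": 0,"y": 0,"z": 0,"ax": 0,"ay": 0,"az": 0},
    {"gripper": 4,"x": 0,"y": 0,"z": 0,"ax": 0,"ay": 0,"az": 0},
    {"gripper": 4,"x": 0,"y": 0,"z": 0,"ax": 0,"ay": 0,"az": 0},
    {"gripper": 4,"x": 0,"y": 0,"z": 0,"ax": 0,"ay": 0,"az": 0},
    {"gripper": 4,"x": 0,"y": 0,"z": 0,"ax": 0,"ay": 0,"az": 0},
  ],
)

```text
time_s: 16.8
tcp_pos: [0.6423, 0.1132, 0.1105]
eef_rot: [1.0, 0.001, 0.001, 0.0]
force: [-2.2, -1.7, 5.3]
width: 0.58
finger_force: 42.6
```

move_arm(
  motion=[
    {"gripper": 6.5,"x": 0,"y": 0,"z": 0,"ax": 0,"ay": 0,"az": 0},
    {"gripper": 6.5,"x": 0,"y": 0,"z": 0,"ax": 0,"ay": 0,"az": 0},
    {"gripper": 6.5,"x": 0,"y": 0,"z": 0,"ax": 0,"ay": 0,"az": 0},
    {"gripper": 6.5,"x": 0,"y": 0,"z": 0,"ax": 0,"ay": 0,"az": 0},
    {"gripper": 6.5,"x": 0,"y": 0,"z": 1,"ax": 0,"ay": 0,"az": 0},
    {"gripper": 6.5,"x": 0,"y": 0,"z": 3,"ax": 0,"ay": 0,"az": 0},
    {"gripper": 6.5,"x": 0,"y": 0,"z": 3,"ax": 0,"ay": 0,"az": 0},
    {"gripper": 6.5,"x": 0,"y": 0,"z": 0,"ax": 0,"ay": 0,"az": 0},
  ],
)

```text
time_s: 17.47
tcp_pos: [0.6466, 0.1138, 0.1866]
eef_rot: [1.0, 0.001, 0.006, -0.001]
force: [1.8, -0.3, 0.8]
width: 0.761
finger_force: 0.0
```

move_arm(
  motion=[
    {"gripper": 6.5,"x": -3.5,"y": 2.2,"z": 0,"ax": 0,"ay": 0,"az": 0},
    {"gripper": 6.5,"x": -3.5,"y": 2.2,"z": 0,"ax": 0,"ay": 0,"az": 0},
    {"gripper": 6.5,"x": -3.5,"y": 2.2,"z": 0,"ax": 0,"ay": 0,"az": 0},
    {"gripper": 6.5,"x": -3.5,"y": 2.2,"z": 0,"ax": 0,"ay": 0,"az": 0},
    {"gripper": 6.5,"x": 0,"y": 0,"z": -2,"ax": 0,"ay": 0,"az": 0},
    {"gripper": 6.5,"x": 0,"y": 0,"z": -2,"ax": 0,"ay": 0,"az": 0},
    {"gripper": 6.5,"x": 0,"y": 0,"z": 0,"ax": 0,"ay": 0,"az": 0},
    {"gripper": 6.5,"x": 0,"y": 0,"z": 0,"ax": 0,"ay": 0,"az": 0},
  ],
)

```text
time_s: 18.13
tcp_pos: [0.5005, 0.2011, 0.1379]
eef_rot: [1.0, 0.001, -0.001, 0.0]
force: [0.2, -1.0, -0.1]
width: 0.766
finger_force: 0.0
```

```bash
python3 chk.py .156
```

```text
stack top (array([0.6468, 0.1135]), 47, np.float64(0.1555)) (array([0.6433, 0.1142]), 11, np.float64(0.1534))
coarse (array([0.5054, 0.2019]), 9, np.float64(0.0323)) (array([0.5008, 0.202 ]), 61, np.float64(0.0299))
med (array([0.4952, 0.1076]), 0) (array([0.4952, 0.1076]), 0)
[0.50271199 0.20128011 0.13961095] 0.759820928173611 [ 0.6056222  -0.22090326 -0.52797084]
```

move_arm(
  motion=[
    {"gripper": 6.5,"x": 0,"y": 0.05,"z": -3,"ax": 0,"ay": 0,"az": 0},
    {"gripper": 6.5,"x": 0,"y": 0,"z": -4,"ax": 0,"ay": 0,"az": 0},
    {"gripper": 6.5,"x": 0,"y": 0,"z": -4,"ax": 0,"ay": 0,"az": 0},
    {"gripper": 6.5,"x": 0,"y": 0,"z": -2,"ax": 0,"ay": 0,"az": 0},
    {"gripper": 6.5,"x": 0,"y": 0,"z": -1,"ax": 0,"ay": 0,"az": 0},
    {"gripper": 6.5,"x": 0,"y": 0,"z": 0,"ax": 0,"ay": 0,"az": 0},
    {"gripper": 6.5,"x": 0,"y": 0,"z": 0,"ax": 0,"ay": 0,"az": 0},
    {"gripper": 6.5,"x": 0,"y": 0,"z": 0,"ax": 0,"ay": 0,"az": 0},
  ],
)

```text
time_s: 18.9
tcp_pos: [0.5042, 0.2024, 0.0007]
eef_rot: [1.0, 0.001, 0.002, -0.001]
force: [0.2, -0.0, 0.5]
width: 0.757
finger_force: 0.0
```

move_arm(
  motion=[
    {"gripper": 6.5,"x": 0,"y": 0,"z": -0.6,"ax": 0,"ay": 0,"az": 0},
    {"gripper": 6.5,"x": 0,"y": 0,"z": -0.5,"ax": 0,"ay": 0,"az": 0},
    {"gripper": 6.5,"x": 0,"y": 0,"z": -0.1,"ax": 0,"ay": 0,"az": 0},
    {"gripper": 6.5,"x": 0,"y": 0,"z": 0,"ax": 0,"ay": 0,"az": 0},
    {"gripper": 4,"x": 0,"y": 0,"z": 0,"ax": 0,"ay": 0,"az": 0},
    {"gripper": 4,"x": 0,"y": 0,"z": 0,"ax": 0,"ay": 0,"az": 0},
    {"gripper": 4,"x": 0,"y": 0,"z": 0,"ax": 0,"ay": 0,"az": 0},
    {"gripper": 4,"x": 0,"y": 0,"z": 0,"ax": 0,"ay": 0,"az": 0},
  ],
)

```text
time_s: 19.57
tcp_pos: [0.502, 0.2019, -0.013]
eef_rot: [1.0, 0.001, 0.0, -0.0]
force: [-1.0, -0.1, 3.5]
width: 0.577
finger_force: 41.8
```

```bash
python3 chk.py .156
```

```text
stack top (array([0.647 , 0.1135]), 46, np.float64(0.1551)) (array([0.6422, 0.1132]), 19, np.float64(0.1543))
coarse (array([0.5025, 0.2019]), 0) (array([0.5006, 0.201 ]), 67, np.float64(0.0307))
med (array([0.4952, 0.1076]), 0) (array([0.4952, 0.1076]), 0)
[ 0.50199893  0.20192198 -0.01301274] 0.57481705901972 [-0.1330185   0.18833933  3.80834006]
```

move_arm(
  motion=[
    {"gripper": 4,"x": 0,"y": 0,"z": 3,"ax": 0,"ay": 0,"az": 0},
    {"gripper": 4,"x": 0,"y": 0,"z": 4,"ax": 0,"ay": 0,"az": 0},
    {"gripper": 4,"x": 0,"y": 0,"z": 4,"ax": 0,"ay": 0,"az": 0},
    {"gripper": 4,"x": 0,"y": 0,"z": 4,"ax": 0,"ay": 0,"az": 0},
    {"gripper": 4,"x": 0,"y": 0,"z": 3,"ax": 0,"ay": 0,"az": 0},
    {"gripper": 4,"x": 2.8,"y": -1.8,"z": 0,"ax": 0,"ay": 0,"az": 0},
    {"gripper": 4,"x": 2.8,"y": -1.8,"z": 0,"ax": 0,"ay": 0,"az": 0},
    {"gripper": 4,"x": 2.8,"y": -1.8,"z": 0,"ax": 0,"ay": 0,"az": 0},
  ],
)

```text
time_s: 20.33
tcp_pos: [0.5863, 0.1475, 0.1673]
eef_rot: [1.0, 0.002, 0.001, -0.0]
force: [-0.4, 0.1, -0.3]
width: 0.575
finger_force: 42.1
```

move_arm(
  motion=[
    {"gripper": 4,"x": 2.8,"y": -1.8,"z": 0,"ax": 0,"ay": 0,"az": 0},
    {"gripper": 4,"x": 2.8,"y": -1.65,"z": 0,"ax": 0,"ay": 0,"az": 0},
    {"gripper": 4,"x": 0.2,"y": 0,"z": 0,"ax": 0,"ay": 0,"az": 0},
    {"gripper": 4,"x": 0,"y": 0,"z": 0,"ax": 0,"ay": 0,"az": 0},
    {"gripper": 4,"x": 0,"y": 0,"z": 0,"ax": 0,"ay": 0,"az": 0},
    {"gripper": 4,"x": 0,"y": 0,"z": 0,"ax": 0,"ay": 0,"az": 0},
    {"gripper": 4,"x": 0,"y": 0,"z": 0,"ax": 0,"ay": 0,"az": 0},
    {"gripper": 4,"x": 0,"y": 0,"z": 0,"ax": 0,"ay": 0,"az": 0},
  ],
)

```text
time_s: 21.0
tcp_pos: [0.6425, 0.114, 0.1664]
eef_rot: [1.0, 0.002, -0.0, -0.0]
force: [-0.6, 0.0, -0.7]
width: 0.571
finger_force: 42.1
```

move_arm(
  motion=[
    {"gripper": 4,"x": 0.1,"y": -0.05,"z": -0.8,"ax": 0,"ay": 0,"az": 0},
    {"gripper": 4,"x": 0,"y": 0,"z": -0.7,"ax": 0,"ay": 0,"az": 0},
    {"gripper": 4,"x": 0,"y": 0,"z": -0.4,"ax": 0,"ay": 0,"az": 0},
    {"gripper": 4,"x": 0,"y": 0,"z": -0.3,"ax": 0,"ay": 0,"az": 0},
    {"gripper": 4,"x": 0,"y": 0,"z": -0.3,"ax": 0,"ay": 0,"az": 0},
    {"gripper": 4,"x": 0,"y": 0,"z": -0.3,"ax": 0,"ay": 0,"az": 0},
    {"gripper": 4,"x": 0,"y": 0,"z": -0.2,"ax": 0,"ay": 0,"az": 0},
    {"gripper": 4,"x": 0,"y": 0,"z": 0,"ax": 0,"ay": 0,"az": 0},
  ],
)

```text
time_s: 21.67
tcp_pos: [0.6442, 0.1126, 0.1358]
eef_rot: [1.0, 0.001, -0.0, 0.0]
force: [0.4, -0.2, -0.9]
width: 0.577
finger_force: 42.1
```

move_arm(
  motion=[
    {"gripper": 4,"x": 0,"y": 0,"z": -0.15,"ax": 0,"ay": 0,"az": 0},
    {"gripper": 4,"x": 0,"y": 0,"z": -0.1,"ax": 0,"ay": 0,"az": 0},
    {"gripper": 4,"x": 0,"y": 0,"z": 0,"ax": 0,"ay": 0,"az": 0},
    {"gripper": 4,"x": 0,"y": 0,"z": 0,"ax": 0,"ay": 0,"az": 0},
    {"gripper": 4,"x": 0,"y": 0,"z": 0,"ax": 0,"ay": 0,"az": 0},
    {"gripper": 4,"x": 0,"y": 0,"z": 0,"ax": 0,"ay": 0,"az": 0},
    {"gripper": 4,"x": 0,"y": 0,"z": 0,"ax": 0,"ay": 0,"az": 0},
    {"gripper": 4,"x": 0,"y": 0,"z": 0,"ax": 0,"ay": 0,"az": 0},
  ],
)

```text
time_s: 22.33
tcp_pos: [0.6451, 0.1128, 0.1349]
eef_rot: [1.0, 0.001, 0.001, -0.0]
force: [-1.0, -0.2, 5.0]
width: 0.575
finger_force: 42.6
```

move_arm(
  motion=[
    {"gripper": 6.5,"x": 0,"y": 0,"z": 0,"ax": 0,"ay": 0,"az": 0},
    {"gripper": 6.5,"x": 0,"y": 0,"z": 0,"ax": 0,"ay": 0,"az": 0},
    {"gripper": 6.5,"x": 0,"y": 0,"z": 0,"ax": 0,"ay": 0,"az": 0},
    {"gripper": 6.5,"x": 0,"y": 0,"z": 0,"ax": 0,"ay": 0,"az": 0},
    {"gripper": 6.5,"x": 0,"y": 0,"z": 1,"ax": 0,"ay": 0,"az": 0},
    {"gripper": 6.5,"x": 0,"y": 0,"z": 3,"ax": 0,"ay": 0,"az": 0},
    {"gripper": 6.5,"x": 0,"y": 0,"z": 3,"ax": 0,"ay": 0,"az": 0},
    {"gripper": 6.5,"x": 0,"y": 0,"z": 0,"ax": 0,"ay": 0,"az": 0},
  ],
)

```text
time_s: 23.0
tcp_pos: [0.6494, 0.1133, 0.2122]
eef_rot: [1.0, 0.001, 0.007, -0.001]
force: [0.7, -0.8, 1.8]
width: 0.761
finger_force: 0.0
```

move_arm(
  motion=[
    {"gripper": 5,"x": -3.9,"y": 0.8,"z": 0,"ax": 0,"ay": 0,"az": 0},
    {"gripper": 5,"x": -3.9,"y": 0.8,"z": 0,"ax": 0,"ay": 0,"az": 0},
    {"gripper": 5,"x": -3.9,"y": 0.8,"z": 0,"ax": 0,"ay": 0,"az": 0},
    {"gripper": 5,"x": -3.9,"y": 0.8,"z": 0,"ax": 0,"ay": 0,"az": 0},
    {"gripper": 5,"x": -3.9,"y": 0.8,"z": 0,"ax": 0,"ay": 0,"az": 0},
    {"gripper": 5,"x": -3.9,"y": 0.8,"z": 0,"ax": 0,"ay": 0,"az": 0},
    {"gripper": 5,"x": -3.9,"y": 0.8,"z": 0,"ax": 0,"ay": 0,"az": 0},
    {"gripper": 5,"x": -2,"y": 3,"z": 0,"ax": 0,"ay": 0,"az": 0},
  ],
)

```text
time_s: 23.67
tcp_pos: [0.3468, 0.1963, 0.2033]
eef_rot: [1.0, -0.0, -0.002, 0.001]
force: [0.5, 0.9, -0.4]
width: 0.585
finger_force: 0.0
```

move_arm(
  motion=[
    {"gripper": 5,"x": -1.5,"y": 3.5,"z": 0,"ax": 0,"ay": 0,"az": 0},
    {"gripper": 5,"x": -1,"y": 3.7,"z": 0,"ax": 0,"ay": 0,"az": 0},
    {"gripper": 5,"x": 0,"y": 3.5,"z": 0,"ax": 0,"ay": 0,"az": 0},
    {"gripper": 5,"x": 0,"y": 0,"z": 0,"ax": 0,"ay": 0,"az": 0},
    {"gripper": 5,"x": 0,"y": 0,"z": 0,"ax": 0,"ay": 0,"az": 0},
    {"gripper": 5,"x": 0,"y": 0,"z": 0,"ax": 0,"ay": 0,"az": 0},
    {"gripper": 5,"x": 0,"y": 0,"z": 0,"ax": 0,"ay": 0,"az": 0},
    {"gripper": 5,"x": 0,"y": 0,"z": 0,"ax": 0,"ay": 0,"az": 0},
  ],
)

```text
time_s: 24.33
tcp_pos: [0.3268, 0.3045, 0.2039]
eef_rot: [1.0, -0.0, -0.0, 0.0]
force: [-0.5, -0.1, 0.3]
width: 0.584
finger_force: 0.0
```

```bash
python3 chk.py .180; python3 - <<'E'
from h import *
im,d=ctrl.get_image("scene");S=cloud("scene",d)
print(rimfit(S,(.325,.308),.009,.0155,.024))
Q=S.reshape(-1,3);q=Q[(np.hypot(Q[:,0]-.323,Q[:,1]-.308)<.014)&(Q[:,2]>.018)&(Q[:,2]<.04)]
print("knob",len(q),q.mean(0),np.percentile(q[:,:2],[3,97],0))
cv2.imwrite("pics/p8.png",cv2.resize(im[110:335,180:340],None,fx=3.5,fy=2.6)[:,:,::-1])
E
```

```text
stack top (array([0.648 , 0.1127]), 46, np.float64(0.1802)) (array([0.644 , 0.1128]), 52, np.float64(0.1783))
coarse (array([0.5025, 0.2019]), 0) (array([0.5025, 0.2019]), 0)
med (array([0.4952, 0.1076]), 0) (array([0.4952, 0.1076]), 0)
[0.32681411 0.30471638 0.20396183] 0.5828484871837001 [-0.67064543 -0.09216678  0.01713675]
(array([0.3244, 0.3073]), 153, np.float64(0.0115))
knob 79 [0.31833497 0.30981023 0.02886679] [[0.31152906 0.30146336]
 [0.32828892 0.31777602]]
```

View pics/p8.png

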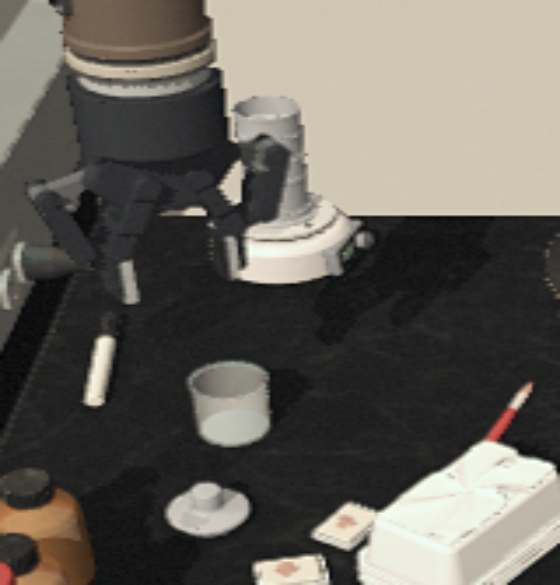

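The stack of pan and three sieves stands straight at (270,150), and the lid is at (207,510). Next I'll refine the lid's centre.

```bash
python3 - <<'E'
from h import *
im=np.load("scene0.npz")["im"];g=im.mean(2)[285:325,215:262].astype(np.uint8)
m=cv2.threshold(g,90,255,0)[1];c=max(cv2.findContours(m,0,1)[0],key=cv2.contourArea)[:,0].astype(float)+[215,285]
print(cv2.boundingRect(c.astype(np.int32)))
lo=c[c[:,1]>=np.median(c[:,1])]
P=np.array([world("scene",u,v+.3,.009)[:2] for u,v in lo])
f=least_squares(lambda x:np.hypot(*(P-x).T)-.025,P.mean(0)+[.01,0]);print(f.x,np.abs(f.fun).max())
# same method on fine sieve's foot shoulder not visible; use its near rim bottom edge z=.008
g=im.mean(2)[240:280,265:305].astype(np.uint8);m=cv2.threshold(g,90,255,0)[1]
c=max(cv2.findContours(m,0,1)[0],key=cv2.contourArea)[:,0].astype(float)+[265,240]
lo=c[c[:,1]>=c[:,1].max()-5];P=np.array([world("scene",u,v+.3,.008)[:2] for u,v in lo])
f=least_squares(lambda x:np.hypot(*(P-x).T)-.025,P.mean(0)+[.01,0]);print("fine ref",f.x,np.abs(f.fun).max())
a=np.load("top0.npz")["im"];
T=a.mean(2)[245:264,200:221].astype(int);print(T[4:14,4:18])
E
```

```text
(227, 295, 24, 22)
[0.32100518 0.31013376] 0.0026121722249791528
fine ref [0.40475379 0.15735337] 0.002625572913206118
[[197 228 233 232 229 221 203 177 165 167 169 169 163 140]
 [220 233 233 229 226 217 192 159 151 159 168 173 178 167]
 [229 234 232 231 230 226 208 167 143 152 168 183 193 190]
 [232 232 232 234 234 234 224 183 146 152 178 202 214 205]
 [230 230 231 233 236 237 228 189 152 168 200 219 225 212]
 [225 226 226 227 232 233 222 187 167 192 217 227 227 208]
 [215 223 223 224 228 228 217 201 200 216 227 230 224 193]
 [197 221 228 230 231 231 226 224 225 229 231 229 214 168]
 [170 211 231 236 237 237 236 236 235 235 232 222 190 135]
 [129 182 223 236 240 241 240 239 238 235 225 195 148  98]]
```

move_arm(
  motion=[
    {"gripper": 4.5,"x": -0.37,"y": 0.46,"z": -3,"ax": 0,"ay": 0,"az": 0},
    {"gripper": 4.5,"x": 0,"y": 0,"z": -4,"ax": 0,"ay": 0,"az": 0},
    {"gripper": 4.5,"x": 0,"y": 0,"z": -4,"ax": 0,"ay": 0,"az": 0},
    {"gripper": 4.5,"x": 0,"y": 0,"z": -4,"ax": 0,"ay": 0,"az": 0},
    {"gripper": 4.5,"x": 0,"y": 0,"z": -2,"ax": 0,"ay": 0,"az": 0},
    {"gripper": 4.5,"x": 0,"y": 0,"z": 0,"ax": 0,"ay": 0,"az": 0},
    {"gripper": 4.5,"x": 0,"y": 0,"z": 0,"ax": 0,"ay": 0,"az": 0},
    {"gripper": 4.5,"x": 0,"y": 0,"z": 0,"ax": 0,"ay": 0,"az": 0},
  ],
)

```text
time_s: 25.15
tcp_pos: [0.3243, 0.3112, 0.0354]
eef_rot: [1.0, 0.001, 0.001, -0.001]
force: [-0.2, 0.1, -0.3]
width: 0.525
finger_force: 0.0
```

move_arm(
  motion=[
    {"gripper": 4.5,"x": 0,"y": 0,"z": -1.5,"ax": 0,"ay": 0,"az": 0},
    {"gripper": 4.5,"x": 0,"y": 0,"z": -1,"ax": 0,"ay": 0,"az": 0},
    {"gripper": 4.5,"x": 0,"y": 0,"z": -0.5,"ax": 0,"ay": 0,"az": 0},
    {"gripper": 4.5,"x": 0,"y": 0,"z": 0,"ax": 0,"ay": 0,"az": 0},
    {"gripper": 4.5,"x": 0,"y": 0,"z": 0,"ax": 0,"ay": 0,"az": 0},
    {"gripper": 4.5,"x": 0,"y": 0,"z": 0,"ax": 0,"ay": 0,"az": 0},
    {"gripper": 4.5,"x": 0,"y": 0,"z": 0,"ax": 0,"ay": 0,"az": 0},
    {"gripper": 4.5,"x": 0,"y": 0,"z": 0,"ax": 0,"ay": 0,"az": 0},
  ],
)

```text
time_s: 25.82
tcp_pos: [0.3232, 0.3106, 0.0045]
eef_rot: [1.0, 0.001, 0.0, -0.0]
force: [0.4, -0.2, -0.8]
width: 0.527
finger_force: 0.0
```

```bash
python3 - <<'E'
from h import *
im,d=ctrl.get_image("scene");cv2.imwrite("pics/p9.png",cv2.resize(im[255:335,195:285],None,fx=7,fy=7)[:,:,::-1])
s=ctrl.sense();print(s["tcp_pos"],s["force"],s["width"])
E
```

```text
[0.32309331 0.31055663 0.00436733] [ 0.68881624  0.20948851 -0.40324592] 0.5294314684464694
```

View pics/p9.png

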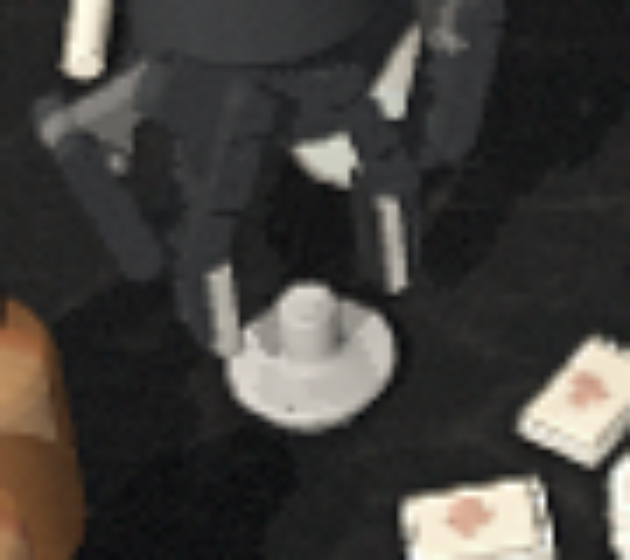

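The open tips, at about (235,350) and (397,290), straddle the knob at (307,320). I'll go 7 mm lower and close on it.

move_arm(
  motion=[
    {"gripper": 4,"x": 0,"y": -0.08,"z": -0.4,"ax": 0,"ay": 0,"az": 0},
    {"gripper": 3,"x": 0,"y": 0,"z": -0.3,"ax": 0,"ay": 0,"az": 0},
    {"gripper": 2.5,"x": 0,"y": 0,"z": 0,"ax": 0,"ay": 0,"az": 0},
    {"gripper": 2.5,"x": 0,"y": 0,"z": 0,"ax": 0,"ay": 0,"az": 0},
    {"gripper": 1,"x": 0,"y": 0,"z": 0,"ax": 0,"ay": 0,"az": 0},
    {"gripper": 1,"x": 0,"y": 0,"z": 0,"ax": 0,"ay": 0,"az": 0},
    {"gripper": 1,"x": 0,"y": 0,"z": 0,"ax": 0,"ay": 0,"az": 0},
    {"gripper": 1,"x": 0,"y": 0,"z": 0,"ax": 0,"ay": 0,"az": 0},
  ],
)

```text
time_s: 26.53
tcp_pos: [0.3228, 0.3095, -0.0031]
eef_rot: [1.0, 0.001, 0.0, -0.0]
force: [-0.2, -0.0, -0.4]
width: 0.182
finger_force: 39.0
```

move_arm(
  motion=[
    {"gripper": 1,"x": 0,"y": 0,"z": 2.5,"ax": 0,"ay": 0,"az": 0},
    {"gripper": 1,"x": 0,"y": 0,"z": 4,"ax": 0,"ay": 0,"az": 0},
    {"gripper": 1,"x": 0,"y": 0,"z": 4,"ax": 0,"ay": 0,"az": 0},
    {"gripper": 1,"x": 0,"y": 0,"z": 4,"ax": 0,"ay": 0,"az": 0},
    {"gripper": 1,"x": 0,"y": 0,"z": 4,"ax": 0,"ay": 0,"az": 0},
    {"gripper": 1,"x": 0,"y": -1.5,"z": 3,"ax": 0,"ay": 0,"az": 0},
    {"gripper": 1,"x": 0.5,"y": -3.5,"z": 0,"ax": 0,"ay": 0,"az": 0},
    {"gripper": 1,"x": 1,"y": -3.5,"z": 0,"ax": 0,"ay": 0,"az": 0},
  ],
)

```text
time_s: 27.2
tcp_pos: [0.339, 0.2253, 0.215]
eef_rot: [1.0, 0.003, 0.003, -0.002]
force: [1.9, -1.0, -1.5]
width: 0.181
finger_force: 39.2
```

move_arm(
  motion=[
    {"gripper": 1,"x": 1.5,"y": -3.5,"z": 0,"ax": 0,"ay": 0,"az": 0},
    {"gripper": 1,"x": 3.5,"y": -1.4,"z": 0,"ax": 0,"ay": 0,"az": 0},
    {"gripper": 1,"x": 3.8,"y": -1.2,"z": 0,"ax": 0,"ay": 0,"az": 0},
    {"gripper": 1,"x": 3.8,"y": -1.2,"z": 0,"ax": 0,"ay": 0,"az": 0},
    {"gripper": 1,"x": 3.8,"y": -1.2,"z": 0,"ax": 0,"ay": 0,"az": 0},
    {"gripper": 1,"x": 3.8,"y": -1.2,"z": 0,"ax": 0,"ay": 0,"az": 0},
    {"gripper": 1,"x": 3.5,"y": -0.7,"z": 0,"ax": 0,"ay": 0,"az": 0},
    {"gripper": 1,"x": 3,"y": -0.5,"z": 0,"ax": 0,"ay": 0,"az": 0},
  ],
)

```text
time_s: 27.87
tcp_pos: [0.6069, 0.1141, 0.2114]
eef_rot: [1.0, 0.0, 0.0, 0.0]
force: [-0.1, 1.0, -0.7]
width: 0.18
finger_force: 39.2
```

move_arm(
  motion=[
    {"gripper": 1,"x": 2,"y": -0.2,"z": 0,"ax": 0,"ay": 0,"az": 0},
    {"gripper": 1,"x": 1,"y": 0,"z": 0,"ax": 0,"ay": 0,"az": 0},
    {"gripper": 1,"x": 0,"y": 0,"z": 0,"ax": 0,"ay": 0,"az": 0},
    {"gripper": 1,"x": 0,"y": 0,"z": 0,"ax": 0,"ay": 0,"az": 0},
    {"gripper": 1,"x": 0,"y": 0,"z": 0,"ax": 0,"ay": 0,"az": 0},
    {"gripper": 1,"x": 0,"y": 0,"z": 0,"ax": 0,"ay": 0,"az": 0},
    {"gripper": 1,"x": 0,"y": 0,"z": 0,"ax": 0,"ay": 0,"az": 0},
    {"gripper": 1,"x": 0,"y": 0,"z": 0,"ax": 0,"ay": 0,"az": 0},
  ],
)

```text
time_s: 28.53
tcp_pos: [0.6341, 0.1139, 0.2124]
eef_rot: [1.0, 0.001, 0.0, -0.0]
force: [0.5, -0.5, -0.1]
width: 0.183
finger_force: 39.2
```

```bash
python3 - <<'E'
from h import *
im,d=ctrl.get_image("scene");S=cloud("scene",d);cv2.imwrite("pics/p10.png",cv2.resize(im[70:210,190:330],None,fx=4,fy=4)[:,:,::-1])
im,d=ctrl.get_image("top");T=cloud("top",d)
s=ctrl.sense();print(s["tcp_pos"],s["force"],s["width"])
z=s["tcp_pos"][2]+.003+.0105; print("lid z",z)
# outermost lid-disc points in band -> circle R=.025 (scene sees the near side)
print(rimfit(S,(.643,.113),z-.004,z+.004,.0245,.004),"stack",rimfit(S,(.644,.113),.174,.186,.024))
E
```

```text
[0.63445358 0.11372822 0.21235619] [-0.07001969 -0.69144617 -0.95639827] 0.18365137984370183
lid z 0.22585618538614025
(array([0.6342, 0.1132]), 60, np.float64(0.2259)) stack (array([0.6439, 0.1133]), 77, np.float64(0.1772))
```

move_arm(
  motion=[
    {"gripper": 1,"x": 1.05,"y": -0.05,"z": -0.5,"ax": 0,"ay": 0,"az": 0},
    {"gripper": 1,"x": 0,"y": 0,"z": -1,"ax": 0,"ay": 0,"az": 0},
    {"gripper": 1,"x": 0,"y": 0,"z": -1,"ax": 0,"ay": 0,"az": 0},
    {"gripper": 1,"x": 0,"y": 0,"z": -0.3,"ax": 0,"ay": 0,"az": 0},
    {"gripper": 1,"x": 0,"y": 0,"z": 0,"ax": 0,"ay": 0,"az": 0},
    {"gripper": 1,"x": 0,"y": 0,"z": 0,"ax": 0,"ay": 0,"az": 0},
    {"gripper": 1,"x": 0,"y": 0,"z": 0,"ax": 0,"ay": 0,"az": 0},
    {"gripper": 1,"x": 0,"y": 0,"z": 0,"ax": 0,"ay": 0,"az": 0},
  ],
)

```text
time_s: 29.3
tcp_pos: [0.6457, 0.1131, 0.1845]
eef_rot: [1.0, 0.001, 0.001, -0.0]
force: [0.1, -0.2, -0.7]
width: 0.181
finger_force: 39.2
```

move_arm(
  motion=[
    {"gripper": 1,"x": 0,"y": 0,"z": -0.3,"ax": 0,"ay": 0,"az": 0},
    {"gripper": 1,"x": 0,"y": 0,"z": -0.2,"ax": 0,"ay": 0,"az": 0},
    {"gripper": 1,"x": 0,"y": 0,"z": -0.2,"ax": 0,"ay": 0,"az": 0},
    {"gripper": 1,"x": 0,"y": 0,"z": -0.2,"ax": 0,"ay": 0,"az": 0},
    {"gripper": 1,"x": 0,"y": 0,"z": -0.2,"ax": 0,"ay": 0,"az": 0},
    {"gripper": 1,"x": 0,"y": 0,"z": 0,"ax": 0,"ay": 0,"az": 0},
    {"gripper": 1,"x": 0,"y": 0,"z": 0,"ax": 0,"ay": 0,"az": 0},
    {"gripper": 1,"x": 0,"y": 0,"z": 0,"ax": 0,"ay": 0,"az": 0},
  ],
)

```text
time_s: 29.97
tcp_pos: [0.6453, 0.113, 0.173]
eef_rot: [1.0, 0.001, 0.0, 0.0]
force: [0.3, -0.3, -0.9]
width: 0.182
finger_force: 39.2
```

Foot is at 0.176 with no contact force, so the skirt has entered the bore. About 4 mm is left.

move_arm(
  motion=[
    {"gripper": 1,"x": 0,"y": 0,"z": -0.2,"ax": 0,"ay": 0,"az": 0},
    {"gripper": 1,"x": 0,"y": 0,"z": -0.15,"ax": 0,"ay": 0,"az": 0},
    {"gripper": 1,"x": 0,"y": 0,"z": -0.1,"ax": 0,"ay": 0,"az": 0},
    {"gripper": 1,"x": 0,"y": 0,"z": -0.05,"ax": 0,"ay": 0,"az": 0},
    {"gripper": 1,"x": 0,"y": 0,"z": 0,"ax": 0,"ay": 0,"az": 0},
    {"gripper": 1,"x": 0,"y": 0,"z": 0,"ax": 0,"ay": 0,"az": 0},
    {"gripper": 1,"x": 0,"y": 0,"z": 0,"ax": 0,"ay": 0,"az": 0},
    {"gripper": 1,"x": 0,"y": 0,"z": 0,"ax": 0,"ay": 0,"az": 0},
  ],
)

```text
time_s: 30.63
tcp_pos: [0.6458, 0.113, 0.1688]
eef_rot: [1.0, 0.001, 0.001, -0.0]
force: [-0.6, -0.3, 4.7]
width: 0.183
finger_force: 39.7
```

Contact came at the expected seated height of 0.169. I'll release, back off upward and inspect.

move_arm(
  motion=[
    {"gripper": 4,"x": 0,"y": 0,"z": 0,"ax": 0,"ay": 0,"az": 0},
    {"gripper": 4,"x": 0,"y": 0,"z": 0,"ax": 0,"ay": 0,"az": 0},
    {"gripper": 4,"x": 0,"y": 0,"z": 0,"ax": 0,"ay": 0,"az": 0},
    {"gripper": 4,"x": 0,"y": 0,"z": 0,"ax": 0,"ay": 0,"az": 0},
    {"gripper": 4,"x": 0,"y": 0,"z": 0,"ax": 0,"ay": 0,"az": 0},
    {"gripper": 4,"x": 0,"y": 0,"z": 2,"ax": 0,"ay": 0,"az": 0},
    {"gripper": 4,"x": 0,"y": 0,"z": 3,"ax": 0,"ay": 0,"az": 0},
    {"gripper": 4,"x": 0,"y": 0,"z": 3,"ax": 0,"ay": 0,"az": 0},
  ],
)

```text
time_s: 31.3
tcp_pos: [0.644, 0.1129, 0.2468]
eef_rot: [1.0, 0.001, -0.002, 0.0]
force: [1.3, -0.7, 0.8]
width: 0.467
finger_force: 0.0
```

move_arm(
  motion=[
    {"gripper": 4,"x": -2,"y": -1,"z": 2,"ax": 0,"ay": 0,"az": 0},
    {"gripper": 4,"x": -3,"y": -2,"z": 0,"ax": 0,"ay": 0,"az": 0},
    {"gripper": 4,"x": -3,"y": -2,"z": 0,"ax": 0,"ay": 0,"az": 0},
    {"gripper": 4,"x": -3,"y": -2,"z": 0,"ax": 0,"ay": 0,"az": 0},
    {"gripper": 4,"x": -3,"y": -2,"z": 0,"ax": 0,"ay": 0,"az": 0},
    {"gripper": 4,"x": 0,"y": 0,"z": 0,"ax": 0,"ay": 0,"az": 0},
    {"gripper": 4,"x": 0,"y": 0,"z": 0,"ax": 0,"ay": 0,"az": 0},
    {"gripper": 4,"x": 0,"y": 0,"z": 0,"ax": 0,"ay": 0,"az": 0},
  ],
)

```text
time_s: 31.97
tcp_pos: [0.506, 0.0231, 0.2685]
eef_rot: [1.0, 0.001, 0.001, -0.0]
force: [0.3, -0.0, 0.8]
width: 0.472
finger_force: 0.0
```

```bash
python3 - <<'E'
from h import *
im,d=ctrl.get_image("scene");S=cloud("scene",d)
A=cv2.resize(im[120:225,225:315],None,fx=5.5,fy=5.5);cv2.imwrite("pics/end.png",A[:,:,::-1])
for n,P in (("S",S),("T",cloud("top",ctrl.get_image("top")[1]))):
    Q=P.reshape(-1,3);c=(.643,.113) if n=="S" else (.648,.113)
    q=Q[(np.hypot(Q[:,0]-c[0],Q[:,1]-c[1])<.025)&(np.hypot(Q[:,0]-c[0],Q[:,1]-c[1])>.012)&(abs(Q[:,2]-.185)<.008)]
    B=np.c_[q[:,:2]-c,np.ones(len(q))];print(n,len(q),np.linalg.lstsq(B,q[:,2],rcond=None)[0].round(4))
s=ctrl.sense();print(s["time_s"],s["tcp_pos"])
E
```

```text
S 118 [ 0.0742 -0.0205  0.1833]
T 22 [0.1751 0.0034 0.182 ]
32.0667 [0.5066163  0.02344374 0.26840865]
```

View pics/end.png

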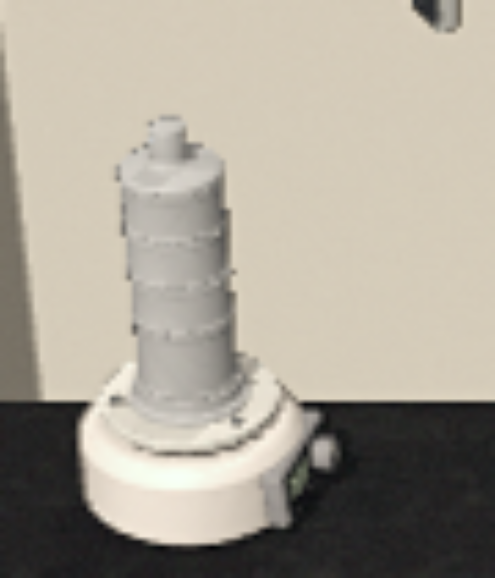

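The stack at (180,270) shows even seams and the lid on top at (170,170); the slant matches the camera's perspective. I'll check lid tilt on the disc interior only, since side-edge points bias the fit, then decide on handing in.

```bash
python3 - <<'E'
from h import *
L=[]
for k in range(6):
    Q=cloud("scene",ctrl.get_image("scene")[1]).reshape(-1,3);c=np.array((.6435,.113))
    r=np.hypot(*(Q[:,:2]-c).T);L.append(Q[(r<.0215)&(r>.0115)&(abs(Q[:,2]-.184)<.006)])
q=np.vstack(L)
f=least_squares(lambda p:(q[:,:2]-c)@p[:2]+p[2]-q[:,2],[0,0,.184],loss="soft_l1",f_scale=.001);print(len(q),f.x)
E
```

```text
417 [ 0.0255242  -0.0077493   0.18394433]
```

```bash
python3 -c "
from cell import ctrl
print(ctrl.sign_off())"
```

```text
the job is handed in; nothing more can be done
None
```

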